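# Open the sprung cover of the sample enclosure past its safety catch

### The arm

A 6-joint arm with a two-finger parallel gripper is mounted at the origin on a cart in front of the work surface, level with it; the furniture and walls round the work are solid. World frame = base frame: x ahead of the robot, y to its left, z up, the work surface at z = 0. Lengths are in m, angles in degrees, forces in N, time in s.
With the tool pointing down it reaches from about 0.4 to 0.825 m from the base axis. Payload 7 kg.
Tool frame: the origin (TCP) lies between the finger pads; the fingertips stand 22 mm ahead of it and the grasp point (between the pads) lies 3 mm ahead of it; z points along the fingers, y is the line along which they close (so a half turn about z gives the same grasp; the last joint's range is limited). The gripper opens to 88 mm and grips with 3 to 60 N. Pads are 19 mm wide; open, the fingers measure 130 mm over their backs; the gripper's body (78 mm by 193 mm) begins 47 mm behind the grasp point.
Start: joints at [-47.664, 20.546, 0.682, 0, -70.136, -16.507], TCP at [0.294, -0.608, 0.249] pointing down, gripper open.
Joint ranges: [-176.03, 176.03], [-82.01, 121.73], [-58.28, 71.71], [-173.87, 95.51], [-174.79, -0.11], [-173.66, 173.66]. Speed limits (degrees/s): [136.94, 136.94, 172.46, 180, 180, 180].

### API

Orientations are given as [roll, pitch, yaw] about the fixed x, y, z axes, in that order (R = Rz(yaw) Ry(pitch) Rx(roll)).
In Python, from plant import ctrl gives the robot as it stands.
- The arm moves only by the tool apply_moves, never from a script. Its argument "targets" is a list of rows, each an object with "travel": the shift along the tool's x, y, z in mm, a list of three; "roll": the turn about the tool's z in degrees; "jaw": the finger opening in mm, from 0 to 87.6. In form: [{"travel": [tx, ty, tz], "roll": roll, "jaw": jaw}, ...]. A call has 1 to 10 rows; each row shifts and turns the commanded pose from where the row before left it, along the tool's axes as they then stand; what a row does not reach is not made up. A row lasts 1/10 s, in which the tool goes at most 50 mm and 8.59 degrees, less where a joint would pass 70% of its speed; a pose out of reach is approached as far as the arm can. A call with a gripper value outside its range is refused whole. The fingers move at their own pace and stop on an object; the grip force is fixed at half the most. Time passes only in rows, so rows that do not move let the fingers close. It gives the time, the measured TCP pose, the force, the opening and the grip force at its end, in the units of the state.
- ctrl.get_obs(): the state, without advancing time (a new reading comes with each control period).
- ctrl.snapshot(name): name is "scene" or "top" or "wrist"; returns the picture (420x560x3 uint8, red, green, blue); there is no depth.
- ctrl.calibration(name): a dict with "K" (3x3 intrinsics, pixels), "extrinsics" (4x4, takes a point from camera to world coordinates); the wrist camera has in their place "hand_eye" (4x4, takes a point from camera to tool coordinates, whose origin is the TCP and whose axes are the flange's). Camera axes: x right, y down, z forward; pixel columns grow to the right and rows downward; lengths in m; the calibration is good to about 2 mm. A picture is of the moment at which its call begins: read the wrist's pose just before it. calibration takes no time and is no camera call.
- ctrl.close_job(): hands the job in; it is judged then, once.
The state is a dict: "clock": time; "joint_pos": joint angles; "qvel": joint speeds; "tau": joint torques, N m; "tool_pos": TCP position; "orientation": TCP orientation; "force": force on the tool from outside, world axes, zero at the start; "moment": the same for the moment, N m; "opening": finger opening in m; "gripper_force": force on a finger pad.
Only numpy, scipy, OpenCV 4.12 (cv2) and the standard library are available. Lean on these libraries where they do the work, as an engineer would, in place of code of your own. Each camera call takes 0.05 s, during which the arm holds its last target. There are 200 camera calls.

### The job

Open the cover of the grey sample enclosure. Take the release bar by its handle and push its shank through the slot in the enclosure's front until the hidden latch lets go and the cover pops up onto its safety catch, then lay the bar back down flat on the worktop. Reach under the raised front edge, push the hidden sprung catch aside to the left while lifting, and swing the cover up as far as it goes so that it stays open by itself, leaving the sample, the mouse and the mug where they are.

Things in the scene. Friction and masses are not known exactly. Their poses are not given: they have to be found in the camera images.
- enclosure: fixed grey sheet steel box bolted to the worktop, 165 (x) x 240 (y) x 110 (z) mm; origin at the centre of its underside, x from its front (robot side) to its back, y to its left, z up. Front wall's outer face at x = -82.5 mm; 22 x 4 mm flanges at left and right. Its cover of 4 mm plate is hinged at the back and overhangs the front wall by 40 mm.
- slot (a point): centre of the release slot, in the outer face of the front wall, 60 mm right of the middle, 42 mm up; 18 mm wide x 24 mm high, wall 5 mm; axes as the enclosure's. The hidden latch's tab (26 x 30 mm) faces it 20 mm behind that outer face: pushed 7 mm straight in it lets the cover go (14 mm is its end); spring 4 N, rising to 8.5 N; it returns by itself.
- hinge (a point): middle of the cover's hinge line, fixed, at (82.5, 0, 110) mm in the enclosure; the cover turns about the enclosure's y axis here
- lid (a joint): angle of the cover, rad: 0 shut, grows as its front edge rises. When the latch lets go a plunger lifts it to about 0.17 (front edge up 35 mm); the safety catch stops it at about 0.19 unless pushed aside. End stop 1.25. The stiff hinge holds the cover wherever it is left; lifting at the front edge takes about 3.5 N.
- lip (a point): middle of the lower edge of the cover's down-turned front skirt (4 mm thick, 248 mm long, 12 mm below the plate's underside), the edge to lift from below; there is no handle. Moves with the cover: 203 mm in front of and 12 mm below the hinge line when shut, where its axes are the enclosure's.
- catch (a joint): sideways travel of the safety catch to the enclosure's left (+y), m: 0 at rest, 0.026 at its end. Beyond 0.013 it frees the cover; it must be held there until the front edge has risen by some 15 mm. Spring 4 N at rest, 8.6 N at its end.
- catch_plate (a point): centre of the right (-y) face of the catch's upright thumb plate, the face to push left: 6 mm thick, 24 front to back, 44 high, just behind the skirt, centre 15 mm behind and 16 below the skirt's edge in the cover's axes. At its rear foot a hook, 14 mm to the right, grips under a fixed lug (8 x 18 mm) that sticks out 17 mm from the wall's top. Keep fingers in front of lug and hook; go clear right once past.
- release_bar: the release bar, a tool lying loose on the worktop at the left; origin on its underside below the handle's centre, x towards the shank's tip, z up
- bar_handle (a point): centre of the bar's black handle, 70 (x) x 22 (y) x 20 (z) mm; a round steel shank 10 mm thick runs on from the handle's end along +x at half height, its tip 120 mm from this point. Total length 155 mm, about 0.09 kg.
- sample: grey cut sample board, 54 x 151 x 13 mm, lying loose at the right, to be left alone; origin under its centre
- mouse: black computer mouse, 110 x 61 x 35 mm, at the right, to be left alone; origin under its centre
- mug: white mug, 92 x 127 x 95 mm, at the right, to be left alone; origin under its centre
Mind the look-alikes: they are no part of the job. Of the things that look like the release_bar, take the one that is farthest from the robot's base at the start.

How it is judged:
By the outcome, as a careful person would: the job done as asked, in the order asked, and still so for the second after the job is handed in, with the robot touching nothing.
It also fails if it takes over 64 s, if anything falls off the work surface, if the arm or the gripper's body presses on something with over 40 N, if the wrist force passes 120 N, or if a joint passes its speed limit or range.

## Working session

There is one attempt and no reset: what is moved stays moved. The work goes in short steps, Python scripts to look and compute and a tool call to move; the robot and the scene stay as the last step left them, time stands still between calls to the robot, and variables do not carry over. Pictures are saved under pics/ and viewed, at most 10 in all, crops included, and the job is handed in when it is done.

Besides the shell and the picture viewer there is one more tool, called after ">>>" as name([rows], argument=value, ...), one row to a line, values as JSON. apply_moves: Moves the arm, as the interface text tells. Its arguments: {"type":"object","properties":{"targets":{"type":"array","items":{"type":"object","properties":{"travel":{"type":"array","items":{"type":"number"}},"roll":{"type":"number"},"jaw":{"type":"number"}}}}},"required":["targets"]}

```bash
mkdir -p pics; ls
python3 - <<'E'
from plant import ctrl
import cv2,numpy as np
np.set_printoptions(precision=4,suppress=True)
o=ctrl.get_obs();print(o)
for n in("scene","top"):
    im=ctrl.snapshot(n);cv2.imwrite(f"pics/{n}0.png",im[:,:,::-1]);c=ctrl.calibration(n);print(n,c)
print(ctrl.calibration("wrist"))
E
```

```text
pics
{'clock': 0.0, 'joint_pos': array([-47.6655,  20.5911,   0.6335,  -0.019 , -70.1366, -16.5091]), 'qvel': array([-0.0959,  0.0248, -0.0537,  0.0063, -0.0043,  0.0195]), 'tau': array([  0.001 , -58.2715,  29.3067,   6.9972,   0.0071,  -0.0002]), 'tool_pos': array([ 0.2938, -0.6072,  0.2476]), 'orientation': array([ 179.9045,   -0.0097, -154.1811]), 'force': array([ 0.9071,  0.1736, -0.0576]), 'moment': array([-0.0306, -0.    , -0.0744]), 'gripper_force': 0.0, 'opening': 0.08745646026317686}
scene {'K': array([[415.0379,   0.    , 279.6905],
       [  0.    , 415.0379, 210.6295],
       [  0.    ,   0.    ,   1.    ]]), 'extrinsics': array([[-0.6615, -0.4161,  0.6239, -0.1694],
       [-0.7497,  0.3446, -0.565 ,  0.6624],
       [ 0.0201, -0.8415, -0.5399,  0.7572],
       [ 0.    ,  0.    ,  0.    ,  1.    ]])}
top {'K': array([[386.7924,   0.    , 278.1808],
       [  0.    , 386.7924, 213.0091],
       [  0.    ,   0.    ,   1.    ]]), 'extrinsics': array([[ 0.0046, -0.997 ,  0.0771,  0.5502],
       [-1.    , -0.0051, -0.0062, -0.0205],
       [ 0.0066, -0.077 , -0.997 ,  1.0219],
       [ 0.    ,  0.    ,  0.    ,  1.    ]])}
{'K': array([[299.6462,   0.    , 277.6461],
       [  0.    , 299.6462, 208.7912],
       [  0.    ,   0.    ,   1.    ]]), 'hand_eye': array([[-0.0001, -0.9627, -0.2704,  0.0733],
       [ 1.    , -0.0002,  0.0004, -0.0003],
       [-0.0004, -0.2704,  0.9627, -0.1361],
       [ 0.    ,  0.    ,  0.    ,  1.    ]])}
```

View pics/scene0.png

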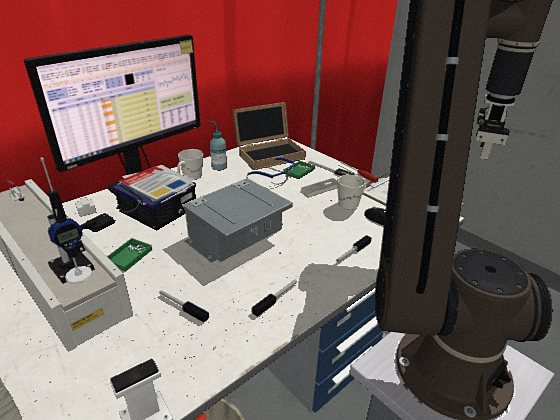

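View pics/top0.png

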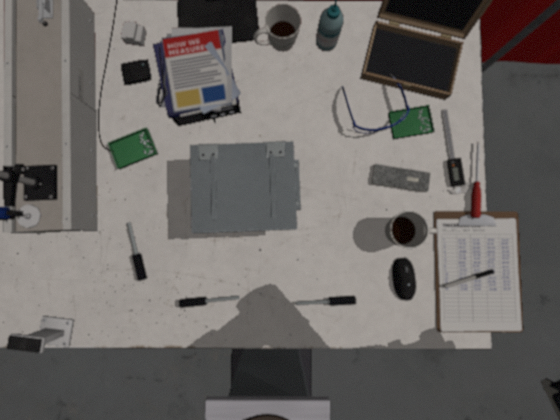

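The scene view shows the enclosure at about (237,215), with its slot near (267,227), and three bars. The left bar, at about (185,305) in scene and (137,252) in top, is the farthest of the three and lies at the left. The long tool at (453,160) in top is far right and has the wrong length. I'll zoom in on both views.

```bash
cat > h.py <<'E'
import cv2,numpy as np
from plant import ctrl
from scipy.spatial.transform import Rotation as R
np.set_printoptions(precision=4,suppress=True)
def cam(n):
    c=ctrl.calibration(n)
    if n!="wrist": return c["K"],c["extrinsics"]
    o=ctrl.get_obs();T=np.eye(4);T[:3,:3]=R.from_euler("xyz",o["orientation"],degrees=True).as_matrix();T[:3,3]=o["tool_pos"]
    return c["K"],T@c["hand_eye"]
def ray(C,p):
    K,E=C;d=E[:3,:3]@np.linalg.inv(K)@np.array([p[0],p[1],1.]);return E[:3,3],d/np.linalg.norm(d)
def onz(C,p,z):
    o,d=ray(C,p);return o+d*(z-o[2])/d[2]
def proj(C,X):
    K,E=C;q=K@(E[:3,:3].T@(np.asarray(X,float)-E[:3,3]));return q[:2]/q[2]
def tri(C1,p1,C2,p2):
    o1,d1=ray(C1,p1);o2,d2=ray(C2,p2);s=np.linalg.lstsq(np.c_[d1,-d2],o2-o1,rcond=None)[0]
    a,b=o1+s[0]*d1,o2+s[1]*d2;return (a+b)/2,np.linalg.norm(a-b)
E
python3 - <<'E'
from h import *
s=cv2.imread("pics/scene0.png");t=cv2.imread("pics/top0.png")
a=cv2.resize(s[165:275,175:305],None,fx=5,fy=5,interpolation=cv2.INTER_CUBIC)
b=cv2.resize(t[130:250,180:310],None,fx=5,fy=5,interpolation=cv2.INTER_CUBIC)
cv2.imwrite("pics/c1.png",a);cv2.imwrite("pics/c2.png",b)
# left bar: dark handle + full bar, top view
C=cam("top")
sub=t[215:290,110:160];g=cv2.cvtColor(sub,cv2.COLOR_BGR2GRAY)
m=(g<60).astype(np.uint8);n,l,st,ce=cv2.connectedComponentsWithStats(m);i=1+np.argmax(st[1:,4]);print(st[i])
r=cv2.minAreaRect(np.argwhere(l==i)[:,::-1].astype(np.float32));print(r)
c=np.array(r[0])+[110,215];print("handle",c,onz(C,c,.012))
E
```

```text
[ 22  39  14  26 229]
((28.73529815673828, 51.44118118286133), (25.46624183654785, 8.973817825317383), 75.96376037597656)
handle [138.7353 266.4412] [0.4879 0.3331 0.012 ]
```

View pics/c1.png

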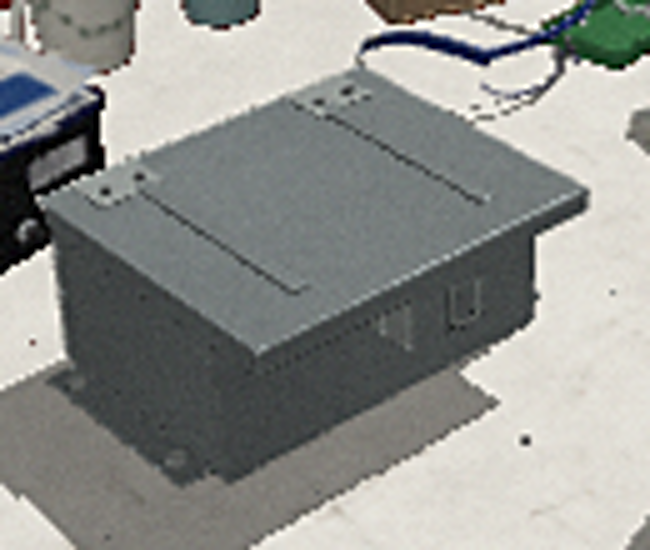

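View pics/c2.png

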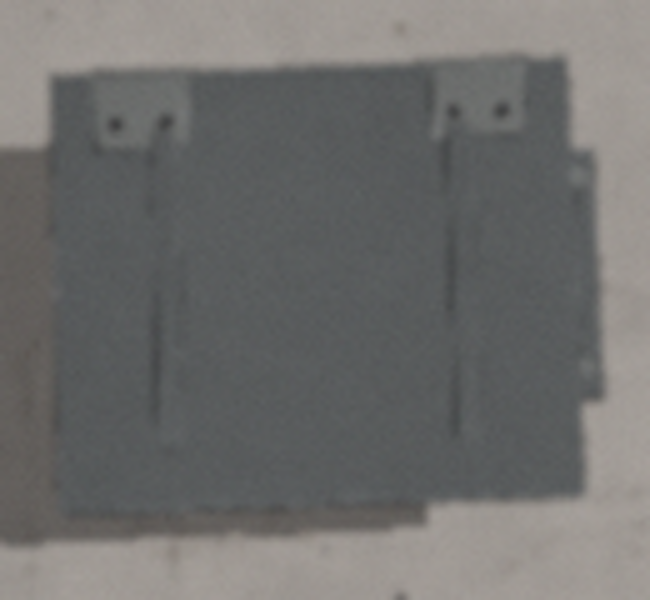

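The scene crop shows the slot outline at scene px about (267.7,225.5), and the catch's lighter thumb plate under the skirt at about (254.3,230). In the top crop the cover corners, in full-image px, are (190,144.6), (293,141.2), (296,228.5) and (191.6,232.7).

Run:
```python
from h import *
C=cam("top");S=cam("scene")
P=[onz(C,p,.114)[:2] for p in [(190,144.6),(293,141.2),(296,228.5),(191.6,232.7)]]
for p in P:print(p)
BL,BR,FR,FL=P
print("width",np.linalg.norm(FL-FR),np.linalg.norm(BL-BR),"depth",np.linalg.norm(FL-BL),np.linalg.norm(FR-BR))
w=FL-FR+BL-BR;d=BL-FL+BR-FR
print("yaw from width",np.degrees(np.arctan2(-w[0],w[1])),"from depth",np.degrees(np.arctan2(d[1],d[0])))
yaw=np.arctan2(-w[0],w[1]);ex=np.array([np.cos(yaw),np.sin(yaw)]);ey=np.array([-ex[1],ex[0]])
f=(FL+FR)/2;O=f+ex*.1225;cen=(BL+BR+FL+FR)/4;print("origin from front",O,"centre",cen)
W=lambda x,y,z:np.r_[O+ex*x+ey*y,z]
for n,p in dict(slot=(-.0825,-.060,.042),FLtop=(-.1225,.124,.114),FRtop=(-.1225,-.124,.114),BL=(.0825,.124,.114)).items():
    print(n,W(*p),"scene",proj(S,W(*p)))
print("slot by scene on z=.042",onz(S,(267.7,225.5),.042))
# catch plate ray meet plane x_e=-.1055.. 
o,dd=ray(S,(254.3,230));n=np.r_[ex,0];k=(n@(W(-.1085,0,0)-o))/(n@dd);X=o+k*dd;print("catch",X,"enc",ex@(X[:2]-O),ey@(X[:2]-O))
# bar direction
t=cv2.imread("pics/top0.png").astype(int);s=cv2.imread("pics/scene0.png")
sub=s[280:330,155:215];m=(cv2.cvtColor(sub,cv2.COLOR_BGR2GRAY)<70).astype(np.uint8);k,l,st,ce=cv2.connectedComponentsWithStats(m);i=1+np.argmax(st[1:,4])
r=cv2.minAreaRect(np.argwhere(l==i)[:,::-1].astype(np.float32));c=np.array(r[0])+[155,280];print("scene handle",r,c,onz(S,c,.012))
h=onz(C,(138.7,266.4),.012)
tip=onz(C,(129,223.5),.010);print("tip",tip,tip-h,np.linalg.norm(tip-h))
tip2=onz(S,(161,291.5),.010);print("tip scene",tip2)
```

```text
[0.7828 0.1848]
[ 0.7926 -0.0608]
[ 0.5841 -0.0681]
[0.5731 0.1764]
width 0.24477031238056488 0.24571449327511174 depth 0.20988979891392295 0.20864084687552248
yaw from width 2.431221450027488 from depth 2.157802077722138
origin from front [0.701  0.0593] centre [0.6832 0.0581]
slot [ 0.6211 -0.0041  0.042 ] scene [267.2738 224.9225]
FLtop [0.5734 0.178  0.114 ] scene [225.696  235.6223]
FRtop [ 0.5839 -0.0698  0.114 ] scene [292.4094 202.3852]
BL [0.7782 0.1867 0.114 ] scene [182.3743 204.809 ]
slot by scene on z=.042 [ 0.618  -0.0031  0.042 ]
catch [0.592  0.0686 0.0721] enc -0.10850000000000011 0.013872169645436012
scene handle ((39.958595275878906, 31.159236907958984), (28.65131950378418, 10.853981971740723), 28.610462188720703) [194.9586 311.1592] [0.4865 0.3351 0.012 ]
tip [0.599  0.3627 0.01  ] [ 0.111   0.0296 -0.002 ] 0.11483926429044096
tip scene [0.6015 0.3639 0.01  ]
```

>>> apply_moves([
  {"travel":[0,0,0],"roll":5.7,"jaw":87},
  {"travel":[0,0,0],"roll":5.7,"jaw":60},
  {"travel":[-44,41,0],"roll":0,"jaw":60},
  {"travel":[-44,41,0],"roll":0,"jaw":60},
  {"travel":[-44,41,0],"roll":0,"jaw":60},
  {"travel":[-44,41,0],"roll":0,"jaw":60},
  {"travel":[-44,41,0],"roll":0,"jaw":60},
  {"travel":[-44,41,0],"roll":0,"jaw":60},
  {"travel":[-43,41,0],"roll":0,"jaw":60},
  {"travel":[-43,43,0],"roll":0,"jaw":60},
])

```text
clock: 1.1
tool_pos: [0.5081, -0.2673, 0.2484]
orientation: [180.0, -0.0, -165.6]
force: [0.9, -0.6, -0.4]
opening: 0.0599
gripper_force: 0.0
```

>>> apply_moves([
  {"travel":[-8,42,0],"roll":0,"jaw":60},
  {"travel":[-8,42,0],"roll":0,"jaw":60},
  {"travel":[-8,42,0],"roll":0,"jaw":60},
  {"travel":[-8,42,0],"roll":0,"jaw":60},
  {"travel":[-8,42,0],"roll":0,"jaw":60},
  {"travel":[-8,42,0],"roll":0,"jaw":60},
  {"travel":[-8,42,0],"roll":0,"jaw":60},
  {"travel":[-8,42,0],"roll":0,"jaw":60},
  {"travel":[-8,42,0],"roll":0,"jaw":60},
  {"travel":[-8,42,20],"roll":0,"jaw":60},
])

```text
clock: 2.1
tool_pos: [0.4811, 0.1599, 0.2306]
orientation: [179.9, 0.3, -165.5]
force: [1.7, -0.1, -0.7]
opening: 0.0603
gripper_force: 0.0
```

>>> apply_moves([
  {"travel":[-8,40,20],"roll":0,"jaw":60},
  {"travel":[-8,40,20],"roll":0,"jaw":60},
  {"travel":[-9,44,20],"roll":0,"jaw":60},
  {"travel":[-9,43,20],"roll":0,"jaw":60},
  {"travel":[0,0,28],"roll":0,"jaw":60},
  {"travel":[0,0,0],"roll":0,"jaw":60},
])

```text
clock: 2.7
tool_pos: [0.4694, 0.3266, 0.1164]
orientation: [-179.8, -0.4, -165.5]
force: [-0.3, -0.6, 0.7]
opening: 0.0598
gripper_force: 0.0
```

Run:
```python
from h import *
o=ctrl.get_obs();C=cam("wrist");im=ctrl.snapshot("wrist");cv2.imwrite("pics/w1.png",im[:,:,::-1])
print(o["tool_pos"],o["orientation"])
g=cv2.cvtColor(im,cv2.COLOR_RGB2GRAY)
p=proj(C,[.487,.334,.012]);print("expected handle px",p, "tip",proj(C,[.6,.363,.01]))
m=(g<60).astype(np.uint8);k,l,st,ce=cv2.connectedComponentsWithStats(m)
for i in range(1,k):
    if st[i,4]>200:
        r=cv2.minAreaRect(np.argwhere(l==i)[:,::-1].astype(np.float32));print(st[i],r,onz(C,r[0],.02))
```

```text
[0.4694 0.3266 0.1164] [-179.7632   -0.3775 -165.5199]
expected handle px [281.7287 237.3132] tip [281.0987 350.0969]
[  79   63  101   44 2985] ((128.69931030273438, 84.47108459472656), (103.83277893066406, 30.611988067626953), 8.673173904418945) [0.3978 0.1958 0.02  ]
[    0   196   560   224 54783] ((281.30047607421875, 305.1485595703125), (564.9969482421875, 218.58828735351562), 2.554810047149658) [0.5459 0.349  0.02  ]
[338 297  20  25 321] ((347.5, 309.0), (24.0, 19.0), 90.0) [0.5349 0.4067 0.02  ]
[199 298  18  24 318] ((207.5, 309.5), (23.0, 17.0), 90.0) [0.5667 0.2866 0.02  ]
```

View pics/w1.png

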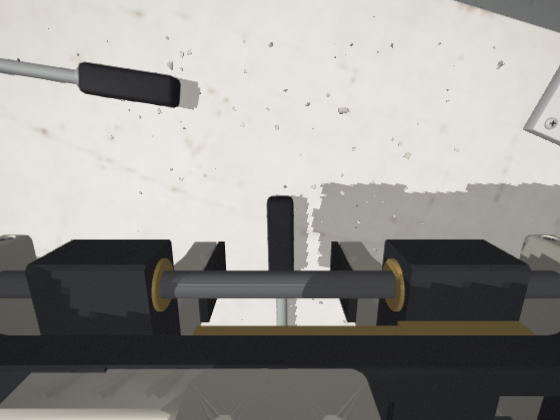

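The wrist view shows the bar's handle at columns 268–293, with its rear end at row 197. It runs straight along the tool axis and sits about 2–3 mm to the +y side of the finger midline.

>>> apply_moves([
  {"travel":[-1,1,20],"roll":0,"jaw":50},
  {"travel":[-1,1,22],"roll":0,"jaw":50},
  {"travel":[-1,0.6,22],"roll":0,"jaw":50},
  {"travel":[0,0,18],"roll":0,"jaw":50},
  {"travel":[0,0,8],"roll":0,"jaw":50},
  {"travel":[0,0,0],"roll":0,"jaw":50},
  {"travel":[0,0,0],"roll":0,"jaw":50},
])

```text
clock: 3.45
tool_pos: [0.4746, 0.331, 0.0319]
orientation: [180.0, 0.1, -165.6]
force: [0.1, 0.2, -0.0]
opening: 0.05
gripper_force: 0.0
```

>>> apply_moves([
  {"travel":[0,0,7.5],"roll":0,"jaw":50},
  {"travel":[0,0,0],"roll":0,"jaw":30},
  {"travel":[0,0,0],"roll":0,"jaw":10},
  {"travel":[0,0,0],"roll":0,"jaw":0},
  {"travel":[0,0,0],"roll":0,"jaw":0},
  {"travel":[0,0,0],"roll":0,"jaw":0},
])

```text
clock: 4.05
tool_pos: [0.474, 0.3309, 0.0232]
orientation: [180.0, 0.0, -165.6]
force: [-0.9, 0.9, 1.0]
opening: 0.0219
gripper_force: 30.0
```

>>> apply_moves([
  {"travel":[0,0,-15],"roll":0,"jaw":0},
  {"travel":[0,0,-25],"roll":0,"jaw":0},
  {"travel":[0,0,-25],"roll":0,"jaw":0},
  {"travel":[0,0,0],"roll":6,"jaw":0},
  {"travel":[0,0,0],"roll":6.1,"jaw":0},
  {"travel":[7,-34,0],"roll":0,"jaw":0},
  {"travel":[7,-34,0],"roll":0,"jaw":0},
  {"travel":[7,-34,0],"roll":0,"jaw":0},
  {"travel":[7,-34,0],"roll":0,"jaw":0},
  {"travel":[7,-34,0],"roll":0,"jaw":0},
])

```text
clock: 5.05
tool_pos: [0.4453, 0.1582, 0.088]
orientation: [180.0, -0.0, -177.7]
force: [0.3, 0.2, -0.8]
opening: 0.0217
gripper_force: 30.0
```

>>> apply_moves([
  {"travel":[7,-34,0],"roll":0,"jaw":0},
  {"travel":[7,-34,0],"roll":0,"jaw":0},
  {"travel":[6,-34,0],"roll":0,"jaw":0},
  {"travel":[6,-34,0],"roll":0,"jaw":0},
  {"travel":[6,-32,0],"roll":0,"jaw":0},
  {"travel":[0,0,14],"roll":0,"jaw":0},
  {"travel":[0,0,14],"roll":0,"jaw":0},
  {"travel":[0,0,0],"roll":0,"jaw":0},
  {"travel":[0,0,0],"roll":0,"jaw":0},
])

```text
clock: 5.95
tool_pos: [0.4206, -0.0097, 0.0602]
orientation: [-180.0, -0.0, -177.7]
force: [-0.3, 0.3, -1.2]
opening: 0.0221
gripper_force: 30.0
```

Run:
```python
from h import *
o=ctrl.get_obs();print(o["tool_pos"],o["orientation"],o["force"],o["opening"])
im=ctrl.snapshot("wrist");cv2.imwrite("pics/w2.png",im[:,:,::-1])
s=ctrl.snapshot("scene");cv2.imwrite("pics/s2.png",s[:,:,::-1])
S=cam("scene");tp=o["tool_pos"]+np.array([.133*.9992,.133*.0401,-.0132]);print("tip exp",tp,proj(S,tp),"slot",proj(S,[.6195,-.0038,.042]))
a=cv2.resize(s[180:300,200:340,::-1],None,fx=5,fy=5,interpolation=cv2.INTER_CUBIC);cv2.imwrite("pics/s2c.png",a)
```

```text
[ 0.4206 -0.0097  0.0602] [-179.9776   -0.0407 -177.6623] [-0.3273  0.3322 -1.2019] 0.022058294368733418
tip exp [ 0.5535 -0.0043  0.047 ] [282.2323 233.6363] slot [267.5394 225.1995]
```

View pics/s2c.png

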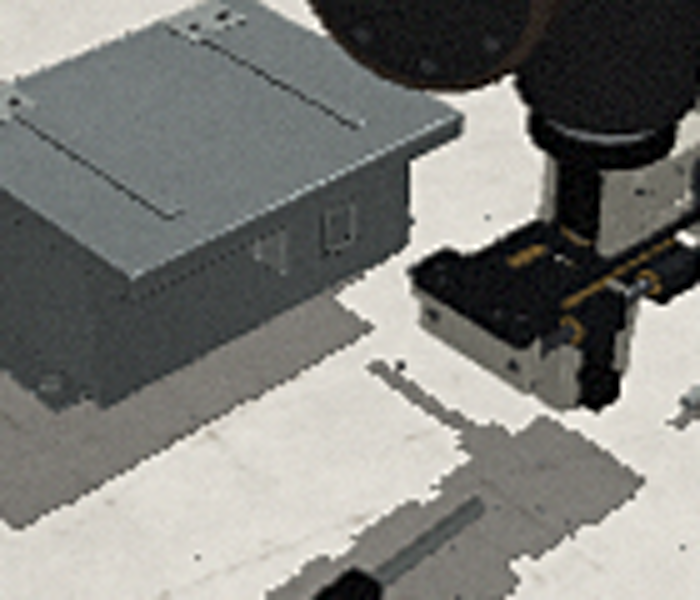

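The crop shows the slot at scene px about (267.2,225.2), which matches the prediction. The bar tip is still hidden behind the gripper body. I'll advance partway and look again.

>>> apply_moves([
  {"travel":[-15,-1,2],"roll":0,"jaw":0},
  {"travel":[-15,-1,2],"roll":0,"jaw":0},
  {"travel":[-15,0,1],"roll":0,"jaw":0},
  {"travel":[-10,0,0],"roll":0,"jaw":0},
  {"travel":[0,0,0],"roll":0,"jaw":0},
  {"travel":[0,0,0],"roll":0,"jaw":0},
])

```text
clock: 6.65
tool_pos: [0.4755, -0.0095, 0.0548]
orientation: [-180.0, -0.0, -177.7]
force: [0.0, -1.1, -1.9]
opening: 0.0218
gripper_force: 30.0
```

Run:
```python
from h import *
o=ctrl.get_obs();print(o["tool_pos"],o["orientation"],o["force"],o["opening"])
s=ctrl.snapshot("scene")
S=cam("scene");tp=o["tool_pos"]+np.array([.133*.9992,.133*.0401,-.0132]);print("tip exp",tp,proj(S,tp),"slot",proj(S,[.6195,-.0038,.042]))
a=cv2.resize(s[195:265,235:325,::-1],None,fx=8,fy=8,interpolation=cv2.INTER_CUBIC);cv2.imwrite("pics/s3c.png",a)
```

```text
[ 0.4755 -0.0095  0.0548] [-179.9937   -0.0478 -177.7053] [ 0.0297 -1.0529 -1.9047] 0.021842970385678152
tip exp [ 0.6084 -0.0042  0.0416] [270.0079 226.879 ] slot [267.5394 225.1995]
```

View pics/s3c.png

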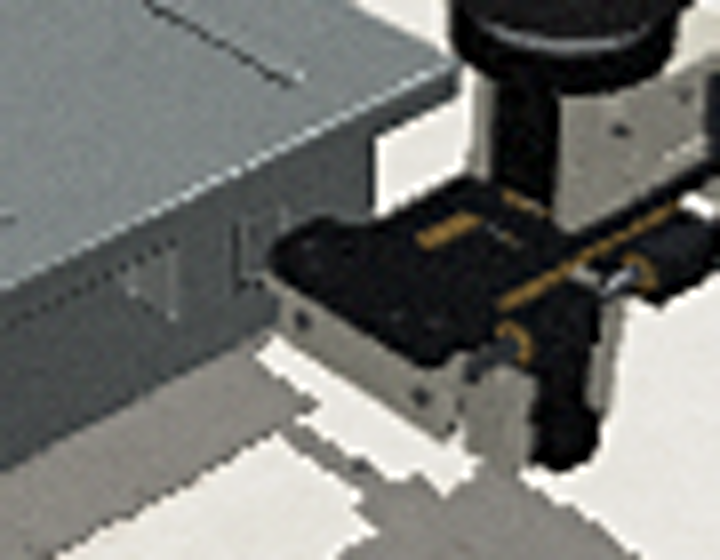

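>>> apply_moves([
  {"travel":[-4,0,0],"roll":0,"jaw":0},
  {"travel":[-4,0,0],"roll":0,"jaw":0},
  {"travel":[-4,0,0],"roll":0,"jaw":0},
  {"travel":[-4,0,0],"roll":0,"jaw":0},
  {"travel":[-3,0,0],"roll":0,"jaw":0},
  {"travel":[0,0,0],"roll":0,"jaw":0},
  {"travel":[0,0,0],"roll":0,"jaw":0},
])

```text
clock: 7.4
tool_pos: [0.4946, -0.0086, 0.055]
orientation: [-180.0, -0.0, -177.7]
force: [1.1, 0.2, -1.2]
opening: 0.0221
gripper_force: 30.0
```

>>> apply_moves([
  {"travel":[-4,0,0],"roll":0,"jaw":0},
  {"travel":[-4,0,0],"roll":0,"jaw":0},
  {"travel":[-4,0,0],"roll":0,"jaw":0},
  {"travel":[-3,0,0],"roll":0,"jaw":0},
  {"travel":[0,0,0],"roll":0,"jaw":0},
  {"travel":[0,0,0],"roll":0,"jaw":0},
])

```text
clock: 8.0
tool_pos: [0.5073, -0.0087, 0.0542]
orientation: [-180.0, -0.3, -177.7]
force: [-6.7, 0.2, -0.7]
opening: 0.022
gripper_force: 30.0
```

>>> apply_moves([
  {"travel":[-3,0,0],"roll":0,"jaw":0},
  {"travel":[-2,0,0],"roll":0,"jaw":0},
  {"travel":[0,0,0],"roll":0,"jaw":0},
  {"travel":[0,0,0],"roll":0,"jaw":0},
])

```text
clock: 8.4
tool_pos: [0.5112, -0.0088, 0.0538]
orientation: [-179.9, -0.4, -177.7]
force: [-8.8, -0.3, 0.4]
opening: 0.0219
gripper_force: 30.0
```

```bash
cat >> h.py <<'E'
O2=np.array([.701,.0593]);yw=np.radians(2.3)
def W(x,y,z): return np.r_[O2[0]+np.cos(yw)*x-np.sin(yw)*y,O2[1]+np.sin(yw)*x+np.cos(yw)*y,z]
def lid(r,dz,y,a): # r ahead of hinge, dz above hinge line, cover axes
    return W(.0825-r*np.cos(a)-dz*np.sin(a)*-1*-1*-1 if 0 else .0825-r*np.cos(a)+dz*np.sin(a)*1,y,.110+r*np.sin(a)+dz*np.cos(a))
E
python3 - <<'E'
from h import *
s=ctrl.snapshot("scene")[:,:,::-1];cv2.imwrite("pics/s4.png",s);S=cam("scene")
for a in(0,.17,.19):print(a,"FL",proj(S,lid(.205,.004,.124,a)),"FR",proj(S,lid(.205,.004,-.124,a)))
old=cv2.imread("pics/s2.png")
d=cv2.absdiff(old,s).max(2);m=(d>25).astype(np.uint8)[150:260,150:245]
ys,xs=np.nonzero(cv2.morphologyEx(m,cv2.MORPH_OPEN,np.ones((2,2),np.uint8)));print(len(xs),xs.min()+150 if len(xs) else 0,xs.max()+150 if len(xs) else 0,ys.min()+150 if len(xs) else 0,ys.max()+150 if len(xs) else 0)
print(ctrl.get_obs()["force"])
E
```

```text
0 FL [225.5538 235.6185] FR [292.4201 202.4565]
0.17 FL [224.0122 224.1133] FR [291.9735 191.886 ]
0.19 FL [223.7372 222.6908] FR [291.826  190.5904]
592 221 244 150 182
[-9.2362  0.5006  0.7467]
```

>>> apply_moves([
  {"travel":[-2,0,0],"roll":0,"jaw":0},
  {"travel":[-2,0,0],"roll":0,"jaw":0},
  {"travel":[-1,0,0],"roll":0,"jaw":0},
  {"travel":[0,0,0],"roll":0,"jaw":0},
  {"travel":[0,0,0],"roll":0,"jaw":0},
])

```text
clock: 8.95
tool_pos: [0.5168, -0.0084, 0.0539]
orientation: [-179.9, -0.3, -177.7]
force: [-7.9, 0.1, -0.0]
opening: 0.0219
gripper_force: 30.0
```

```bash
cat > pop.py <<'E'
from h import *
import sys
s=ctrl.snapshot("scene")[:,:,::-1];cv2.imwrite("pics/%s.png"%sys.argv[1],s)
old=cv2.imread("pics/s2.png")
d=cv2.absdiff(old,s).max(2);m=(d>25).astype(np.uint8)[185:250,150:245]
print("changed px",m.sum());o=ctrl.get_obs();print(o["tool_pos"],o["force"],o["moment"])
E
python3 pop.py s5
```

```text
changed px 953
[ 0.5168 -0.0084  0.054 ] [-6.731  -0.3036  0.2848] [0.0266 2.4577 0.0505]
```

The cover has popped. Now I'll withdraw the bar and lay it down.

>>> apply_moves([
  {"travel":[12,0,0],"roll":0,"jaw":0},
  {"travel":[16,0,0],"roll":0,"jaw":0},
  {"travel":[16,0,0],"roll":0,"jaw":0},
  {"travel":[16,0,0],"roll":0,"jaw":0},
  {"travel":[14,8,0],"roll":0,"jaw":0},
  {"travel":[0,8,8],"roll":0,"jaw":0},
  {"travel":[0,0,10],"roll":0,"jaw":0},
  {"travel":[0,0,8],"roll":0,"jaw":0},
  {"travel":[0,0,0],"roll":0,"jaw":0},
  {"travel":[0,0,0],"roll":0,"jaw":0},
])

```text
clock: 10.0
tool_pos: [0.4452, 0.0051, 0.0284]
orientation: [-180.0, -0.1, -177.7]
force: [0.3, 0.1, -0.6]
opening: 0.0217
gripper_force: 30.0
```

```bash
python3 pop.py s6
```

```text
changed px 620
[0.4453 0.0052 0.0288] [-0.7144 -0.5564 -1.984 ] [-0.0173 -0.0491  0.007 ]
```

>>> apply_moves([
  {"travel":[0,0,3],"roll":0,"jaw":0},
  {"travel":[0,0,1.7],"roll":0,"jaw":0},
  {"travel":[0,0,0],"roll":0,"jaw":0},
  {"travel":[0,0,0],"roll":0,"jaw":0},
])

```text
clock: 10.45
tool_pos: [0.4452, 0.0054, 0.0244]
orientation: [180.0, 0.0, -177.7]
force: [-0.0, -0.7, -1.2]
opening: 0.0218
gripper_force: 30.0
```

>>> apply_moves([
  {"travel":[0,0,0],"roll":0,"jaw":26},
  {"travel":[0,0,0],"roll":0,"jaw":38},
  {"travel":[0,0,0],"roll":0,"jaw":38},
  {"travel":[0,0,-20],"roll":0,"jaw":38},
  {"travel":[0,0,-30],"roll":0,"jaw":38},
  {"travel":[0,0,-30],"roll":0,"jaw":38},
  {"travel":[0,0,0],"roll":0,"jaw":38},
])

```text
clock: 11.15
tool_pos: [0.4475, 0.0063, 0.108]
orientation: [179.9, 0.4, -177.6]
force: [-0.3, -0.5, -1.0]
opening: 0.0378
gripper_force: 0.0
```

```bash
python3 pop.py s7
python3 - <<'E'
from h import *
im=ctrl.snapshot("wrist");o=ctrl.get_obs();print(o["tool_pos"],o["joint_pos"]);C=cam("wrist")
s=cv2.imread("pics/s7.png")
a=cv2.resize(s[175:285,175:320],(700,531),interpolation=cv2.INTER_CUBIC)
cv2.imwrite("pics/s7c.png",a);cv2.imwrite("pics/w7.png",im[:,:,::-1])
E
```

```text
changed px 619
[0.4464 0.006  0.1062] [-0.579   0.3629 -0.0514] [-0.0322  0.0384  0.0012]
[0.4455 0.0056 0.105 ] [  26.2179    7.6318  -38.4679   -0.0136  -43.7696 -113.8882]
```

View pics/s7c.png

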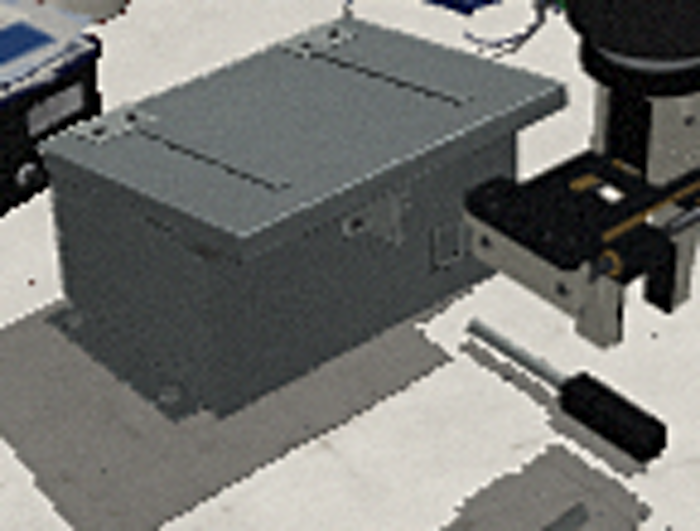

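The scene crop shows the cover raised, with its front-left corner at scene px (224.7,224.7), about 0.165 rad. The bar lies flat, and the catch plate is at scene px about (257,219). Next I'll locate the plate, and test what happens at the edge of reach, since the tool has to tilt to get under the skirt.

Run:
```python
from h import *
S=cam("scene")
f=lambda X:(proj(S,X)-175)*4.828+1.9
a=.165
print("FL",f(lid(.205,.004,.124,a)),"lip mid",f(lid(.203,-.012,0,a)),lid(.203,-.012,0,a))
for y in(0,.01,.02):
    # right face y ; plate occupies y..y+.006 ; r from .200 to .176 ; dz -.006 .. -.050
    print(y,[f(lid(r,dz,y+t,a)).round() for r,dz,t in [(.2,-.012,0),(.2,-.012,.006),(.2,-.05,0),(.2,-.05,.006),(.176,-.05,.006)]])
s=cv2.imread("pics/s7.png");g=cv2.cvtColor(s,cv2.COLOR_BGR2GRAY);print(g[210:232,243:268])
```

```text
FL [238.8478 240.7267] lip mid [414.2356 182.0706] [0.5814 0.0545 0.1315]
0 [array([411., 181.]), array([403., 185.]), array([418., 239.]), array([411., 243.]), array([384., 231.])]
0.01 [array([398., 187.]), array([390., 191.]), array([405., 246.]), array([398., 250.]), array([371., 238.])]
0.02 [array([384., 193.]), array([376., 197.]), array([392., 252.]), array([384., 256.]), array([358., 244.])]
[[111 111 107 112 112 106 109 114 111 128 137  98  80  73  68  68  69  73
   71  71  88  68  66  63  62]
 [104 109 110 112 110 111 112 119 154  99  79  75  72  67  68  64  71  70
   87  70  69  70  65  65  63]
 [112 110 109 110 111 132 137  88  85  69  76  71  70  69  73  69  82  70
   68  61  69  68  63  65  62]
 [108 109 107 146 144  85  76  72  73  74  65  62  64  66  78  68  76  64
   70  69  70  67  67  61  70]
 [112 131 139  86  72  72  68  75  69  66  70  67  80  63  67  71  80  65
   67  67  69  62  65  64  64]
 [111  77  84  70  68  74  68  70  70  60  70  59  80  81  75  87  81  67
   64  66  69  69  65  70  65]
 [ 76  67  68  71  77  78  71  72  70  61  80  76  76  87  82  66 
[... 914 characters left out ...]
57  68  61  71  58  64  93  63  65  67
   70  66  68  51  74  63  61]
 [ 66  64  61  65  68  66  62  67  60  66  69  64  60  69  67  69  68  67
   65  67  66  46  65  65  64]
 [ 63  67  64  62  66  69  62  68  70  58  66  62  70  69  59  66  64  65
   68  70  75  46  74  65  61]
 [ 61  66  59  63  68  59  71  64  67  61  66  65  65  68  67  65  65  64
   69  69  71  53  71  63  64]
 [ 64  65  60  67  66  63  66  66  68  71  70  64  68  69  65  66  66  69
   69  68  72  47  71  83  91]
 [ 64  65  70  62  65  68  64  67  65  67  69  62  66  60  68  69  70  69
   64  65  70  50  35  64  38]
 [ 62  69  67  62  67  64  65  67  63  75  67  64  61  71  70  67  65  64
   68  73  65  48  65  69  61]]
```

>>> apply_moves([
  {"travel":[0,0,-40],"roll":0,"jaw":20},
  {"travel":[0,0,-48],"roll":0,"jaw":0},
  {"travel":[0,0,-48],"roll":0,"jaw":0},
  {"travel":[0,0,-48],"roll":0,"jaw":0},
  {"travel":[0,0,-48],"roll":0,"jaw":0},
  {"travel":[0,0,-48],"roll":0,"jaw":0},
  {"travel":[0,0,-48],"roll":0,"jaw":0},
  {"travel":[0,0,-48],"roll":0,"jaw":0},
  {"travel":[0,0,-48],"roll":0,"jaw":0},
])

```text
clock: 12.15
tool_pos: [0.445, 0.0055, 0.529]
orientation: [-180.0, -0.1, -177.7]
force: [0.3, 1.0, 0.4]
opening: 0.0004
gripper_force: 0.0
```

>>> apply_moves([
  {"travel":[0,0,-50],"roll":0,"jaw":0},
  {"travel":[0,0,-50],"roll":0,"jaw":0},
  {"travel":[0,0,-50],"roll":0,"jaw":0},
  {"travel":[0,0,-50],"roll":0,"jaw":0},
  {"travel":[0,0,-50],"roll":0,"jaw":0},
  {"travel":[0,0,0],"roll":0,"jaw":0},
])

```text
clock: 12.75
tool_pos: [0.4473, 0.006, 0.7757]
orientation: [179.9, 0.5, -177.7]
force: [-0.6, 0.0, -0.2]
opening: 0.0004
gripper_force: 0.0
```

Run:
```python
from h import *
o=ctrl.get_obs();print(o["joint_pos"],o["tool_pos"],o["orientation"])
```

```text
[  26.2102    7.8929   54.4936    0.0897 -136.115  -113.8882] [0.4473 0.006  0.7757] [ 179.8597    0.4691 -177.7435]
```

>>> apply_moves([
  {"travel":[-45,0,0],"roll":0,"jaw":0},
  {"travel":[-45,0,0],"roll":0,"jaw":0},
  {"travel":[-45,0,0],"roll":0,"jaw":0},
  {"travel":[-45,0,0],"roll":0,"jaw":0},
  {"travel":[-45,0,0],"roll":0,"jaw":0},
  {"travel":[-45,0,0],"roll":0,"jaw":0},
  {"travel":[-45,0,0],"roll":0,"jaw":0},
  {"travel":[-45,0,0],"roll":0,"jaw":0},
])

```text
clock: 13.55
tool_pos: [0.7232, 0.019, 0.6626]
orientation: [-178.8, 5.3, -177.6]
force: [0.1, -0.7, -0.3]
opening: 0.0004
gripper_force: 0.0
```

Run:
```python
from h import *
o=ctrl.get_obs();print(o["joint_pos"],o["tool_pos"],o["orientation"])
```

```text
[  18.1811   31.5757   71.5035    3.1727 -125.1585 -103.892 ] [0.7232 0.019  0.6626] [-178.7872    5.2533 -177.5906]
```

>>> apply_moves([
  {"travel":[40,0,40],"roll":0,"jaw":0},
  {"travel":[40,0,40],"roll":0,"jaw":0},
  {"travel":[40,0,40],"roll":0,"jaw":0},
  {"travel":[0,0,0],"roll":0,"jaw":0},
])

```text
clock: 13.95
tool_pos: [0.6526, 0.0152, 0.5786]
orientation: [-178.6, 4.2, -177.5]
force: [1.7, 0.5, -0.9]
opening: 0.0004
gripper_force: 0.0
```

Run:
```python
from h import *
o=ctrl.get_obs();print(o["joint_pos"],o["tool_pos"],o["orientation"])
```

```text
[  19.9015   15.3612   33.7268    2.7103 -104.7633 -106.6986] [0.6526 0.0152 0.5786] [-178.572     4.2055 -177.5179]
```

Tilt gained at the reach limit is kept afterwards, because the commanded pose follows the reached pose. I can therefore tilt the tool forward by pushing outward past the limit in free air.

>>> apply_moves([
  {"travel":[0,0,45],"roll":0,"jaw":0},
  {"travel":[0,0,45],"roll":0,"jaw":0},
  {"travel":[0,0,45],"roll":0,"jaw":0},
  {"travel":[-45,0,20],"roll":0,"jaw":0},
  {"travel":[-50,0,0],"roll":0,"jaw":0},
  {"travel":[-50,0,0],"roll":0,"jaw":0},
  {"travel":[-50,0,0],"roll":0,"jaw":0},
  {"travel":[-50,0,0],"roll":0,"jaw":0},
  {"travel":[-50,0,0],"roll":0,"jaw":0},
  {"travel":[-50,0,0],"roll":0,"jaw":0},
])

```text
clock: 14.95
tool_pos: [0.948, 0.0262, 0.4221]
orientation: [-178.2, 7.4, -177.5]
force: [1.2, 0.8, -2.6]
opening: 0.0005
gripper_force: 0.0
```

Run:
```python
from h import *
o=ctrl.get_obs();print(o["joint_pos"],o["tool_pos"],o["orientation"])
```

```text
[  14.4908   49.3077   71.2805    3.3942 -105.0597 -101.0181] [0.948  0.0262 0.4221] [-178.2196    7.4149 -177.492 ]
```

>>> apply_moves([
  {"travel":[-50,0,0],"roll":0,"jaw":0},
  {"travel":[-50,0,0],"roll":0,"jaw":0},
  {"travel":[-50,0,0],"roll":0,"jaw":0},
  {"travel":[-50,0,0],"roll":0,"jaw":0},
  {"travel":[-50,0,0],"roll":0,"jaw":0},
])

```text
clock: 15.45
tool_pos: [1.0412, 0.0324, 0.3961]
orientation: [-177.1, 18.2, -177.1]
force: [0.1, -0.5, 0.1]
opening: 0.0002
gripper_force: 0.0
```

Run:
```python
from h import *
o=ctrl.get_obs();print(o["joint_pos"],o["tool_pos"],o["orientation"])
```

```text
[  14.5785   52.7641   71.7124    6.4787  -91.6041 -100.9885] [1.0412 0.0324 0.3961] [-177.1086   18.2494 -177.1158]
```

>>> apply_moves([
  {"travel":[-40,0,5],"roll":0,"jaw":0},
  {"travel":[-40,0,5],"roll":0,"jaw":0},
  {"travel":[-40,0,5],"roll":0,"jaw":0},
  {"travel":[-40,0,5],"roll":0,"jaw":0},
  {"travel":[-40,0,8],"roll":0,"jaw":0},
  {"travel":[-40,0,8],"roll":0,"jaw":0},
])

```text
clock: 16.05
tool_pos: [1.1252, 0.0374, 0.3735]
orientation: [-175.7, 28.2, -176.4]
force: [1.0, 0.5, 0.6]
opening: 0.0007
gripper_force: 0.0
```

Run:
```python
from h import *
o=ctrl.get_obs();print(o["joint_pos"],o["tool_pos"],o["orientation"])
```

```text
[  14.5866   56.3006   71.7116    9.5655  -78.5887 -101.7548] [1.1252 0.0374 0.3735] [-175.7426   28.1514 -176.4443]
```

Run:
```python
from h import *
S=cam("scene");s=cv2.imread("pics/scene0.png").astype(int)
red=(s[:,:,2]>120)&(s[:,:,1]<60)&(s[:,:,0]<60)
for c in(205,228,310,330,345,360):
    r=np.nonzero(red[:230,c])[0]
    if len(r): print(c,r.max(),onz(S,(c,r.max()),0))
```

```text
205 122 [ 1.562  -0.3859  0.    ]
228 109 [ 1.6503 -0.5894  0.    ]
310 83 [ 1.7359 -1.3027  0.    ]
330 73 [ 1.8285 -1.5945  0.    ]
345 70 [ 1.8197 -1.7447  0.    ]
360 170 [ 0.7265 -0.5792  0.    ]
```

Wall is at x ≥ 1.5, so there is plenty of room.

>>> apply_moves([
  {"travel":[-40,0,5],"roll":0,"jaw":0},
  {"travel":[-40,0,5],"roll":0,"jaw":0},
  {"travel":[-40,0,5],"roll":0,"jaw":0},
  {"travel":[-40,0,5],"roll":0,"jaw":0},
  {"travel":[-40,0,5],"roll":0,"jaw":0},
  {"travel":[-40,0,5],"roll":0,"jaw":0},
  {"travel":[-40,0,5],"roll":0,"jaw":0},
  {"travel":[-40,0,5],"roll":0,"jaw":0},
  {"travel":[-40,0,5],"roll":0,"jaw":0},
])

```text
clock: 16.95
tool_pos: [1.2067, 0.0471, 0.4272]
orientation: [-173.0, 43.5, -174.6]
force: [1.1, 1.0, 0.3]
opening: 0.0005
gripper_force: 0.0
```

Run:
```python
from h import *
o=ctrl.get_obs();print(o["joint_pos"],o["tool_pos"],o["orientation"])
print(R.from_euler("xyz",o["orientation"],degrees=True).as_matrix())
```

```text
[  15.0926   57.5726   71.6966   15.3323  -62.8052 -104.3839] [1.2067 0.0471 0.4272] [-173.0126   43.4699 -174.6268]
[[-0.7225 -0.0096  0.6913]
 [-0.068   0.996  -0.0572]
 [-0.688  -0.0883 -0.7203]]
```

Tool axis is now tilted about 45° forward. I'll bring it back to a spot in front of the lid.

>>> apply_moves([
  {"travel":[38,0,-28],"roll":0,"jaw":0},
  {"travel":[38,0,-28],"roll":0,"jaw":0},
  {"travel":[38,0,-28],"roll":0,"jaw":0},
  {"travel":[38,0,-28],"roll":0,"jaw":0},
  {"travel":[38,0,-28],"roll":0,"jaw":0},
  {"travel":[38,0,-28],"roll":0,"jaw":0},
  {"travel":[38,0,-28],"roll":0,"jaw":0},
  {"travel":[38,0,-28],"roll":0,"jaw":0},
  {"travel":[38,0,-28],"roll":0,"jaw":0},
  {"travel":[38,0,-28],"roll":0,"jaw":0},
])

```text
clock: 17.95
tool_pos: [0.7961, 0.0415, 0.3801]
orientation: [-172.9, 43.5, -174.8]
force: [0.6, -0.4, 0.7]
opening: 0.0003
gripper_force: 0.0
```

```bash
cat > st.py <<'E'
from h import *
import sys
o=ctrl.get_obs();M=R.from_euler("xyz",o["orientation"],degrees=True).as_matrix()
print(o["clock"],"q",o["joint_pos"].round(2),"p",o["tool_pos"],o["orientation"].round(1),"F",o["force"].round(1));print("z_t",M[:,2],"y_t",M[:,1])
for a in sys.argv[1:]:
    d=np.array(eval(a))-o["tool_pos"];t=1000*M.T@d;print(a,"tool mm",t.round(1),"norm",np.linalg.norm(t).round(1))
E
python3 st.py "(.50,.034,.33)"
```

```text
17.95 q [  17.36    7.56  -30.54   57.37  -18.36 -155.13] p [0.7961 0.0415 0.3801] [-172.9   43.5 -174.8] F [ 0.6 -0.4  0.7]
z_t [ 0.692  -0.0616 -0.7193] y_t [-0.0046  0.996  -0.0897]
(.50,.034,.33) tool mm [ 248.8   -1.7 -168.4] norm 300.4
```

```bash
cat > kin.py <<'E'
from h import *
D=np.array([[-47.6655,20.5911,.6335,-.019,-70.1366,-16.5091,.2938,-.6072,.2476,179.9045,-.0097,-154.1811],
[26.2179,7.6318,-38.4679,-.0136,-43.7696,-113.8882,.4455,.0056,.105,180,0,-177.7],
[26.2102,7.8929,54.4936,.0897,-136.115,-113.8882,.4473,.006,.7757,179.86,.469,-177.74],
[18.1811,31.5757,71.5035,3.1727,-125.1585,-103.892,.7232,.019,.6626,-178.787,5.2533,-177.5906],
[19.9015,15.3612,33.7268,2.7103,-104.7633,-106.6986,.6526,.0152,.5786,-178.572,4.2055,-177.5179],
[14.4908,49.3077,71.2805,3.3942,-105.0597,-101.0181,.948,.0262,.4221,-178.2196,7.4149,-177.492],
[14.5785,52.7641,71.7124,6.4787,-91.6041,-100.9885,1.0412,.0324,.3961,-177.1086,18.2494,-177.1158],
[14.5866,56.3006,71.7116,9.5655,-78.5887,-101.7548,1.1252,.0374,.3735,-175.7426,28.1514,-176.4443],
[15.0926,57.5726,71.6966,15.3323,-62.8052,-104.3839,1.2067,.0471,.4272,-173.0126,43.4699,-174.6268],
[17.36,7.56,-30.54,57.37,-18.36,-155.13,.7961,.0415,.3801,-172.9,43.5,-174.8]])
def chain(q,s4,s6):
    r=lambda ax,a:R.from_euler(ax,a,degrees=True).as_matrix()
    A=r("z",q[0]);B=A@r("y",q[1]);C=B@r("y",-q[2]);F=C@r("x",s4*q[3])@r("y",-q[4]);G=F@r("x",s6*q[5]);return A,B,C,F,G
best=None
for s4 in(1,-1):
    for s6 in(1,-1):
        T=[chain(d[:6],s4,s6)[4].T@R.from_euler("xyz",d[9:],degrees=True).as_matrix() for d in D]
        m=R.from_matrix(T).mean();e=max((m.inv()*R.from_matrix(t)).magnitude() for t in T)
        if best is None or e<best[0]:best=(e,s4,s6,m)
e,s4,s6,T0=best
A=[];b=[]
for d in D:
    c=chain(d[:6],s4,s6);A.append(np.hstack(c[:4]));b.append(d[6:9])
A=np.vstack(A);b=np.hstack(b);v=np.linalg.lstsq(A,b,rcond=1e-6)[0]
LO=np.array([-176.03,-82.01,-58.28,-173.87,-174.79,-173.66]);HI=np.array([176.03,121.73,71.71,95.51,-.11,173.66])
def fk(q):
    c=chain(q,s4,s6);return np.hstack(c[:4])@v,c[4]@T0.as_matrix()
if __name__=="__main__":
    print("rot err deg",np.degrees(e),s4,s6,"pos err",np.abs(A@v-b).max());print(v.reshape(4,3))
E
cat > ik.py <<'E'
from kin import *
from scipy.optimize import least_squares
def ik(p,z,q0):  # position + tool axis only (roll free)
    f=lambda q:np.r_[(fk(q)[0]-p)*10,(fk(q)[1][:,2]-z)*3,(q-q0)*1e-5]
    r=least_squares(f,np.clip(q0,LO+.5,HI-.5),bounds=(LO,HI));return r.x,np.linalg.norm(fk(r.x)[0]-p),np.degrees(np.arccos(np.clip(fk(r.x)[1][:,2]@z,-1,1)))
if __name__=="__main__":
    for p in((.56,.034,.124),(.70,.04,.30)):
        for t in(25,35,45,60,75,90):
            for az in(-15,0,15,30):
                z=np.array([np.sin(np.radians(t))*np.cos(np.radians(az)),np.sin(np.radians(t))*np.sin(np.radians(az)),-np.cos(np.radians(t))])
                out=[ik(np.array(p),z,np.array(q0,float)) for q0 in([20,10,-38,0,-30,-110],[20,10,-38,-90,-30,-30],[0,10,-38,-170,-30,70],[20,10,-38,60,-30,-150])]
                for x,e1,e2 in out:
                    if e1<.002 and e2<1.5: print(p,t,az,x.round(0))
E
python3 kin.py;python3 ik.py
```

```text
rot err deg 0.11756813795764481 -1 -1 pos err 5.690971022576097e-05
[[-0.0001 -0.      0.199 ]
 [ 0.0001 -0.      0.6016]
 [ 0.4636 -0.     -0.    ]
 [ 0.3561 -0.1917  0.    ]]
(0.56, 0.034, 0.124) 25 15 [  23.    6.  -54.   30.   -6. -110.]
(0.56, 0.034, 0.124) 25 15 [ 23.   6. -54.  30.  -7. -30.]
(0.56, 0.034, 0.124) 25 15 [  23.    6.  -54.   31.   -6. -150.]
(0.56, 0.034, 0.124) 25 30 [  20.    8.  -36.  -11.  -22. -110.]
(0.56, 0.034, 0.124) 25 30 [ 20.   8. -36. -11. -22. -30.]
(0.56, 0.034, 0.124) 25 30 [ 20.   8. -36. -11. -22.  70.]
(0.56, 0.034, 0.124) 25 30 [  20.    8.  -36.  -11.  -22. -150.]
(0.56, 0.034, 0.124) 35 30 [  15.    7.  -35.  -31.  -17. -110.]
(0.56, 0.034, 0.124) 35 30 [ 15.   7. -35. -31. -17. -30.]
(0.56, 0.034, 0.124) 35 30 [ 15.   7. -35. -31. -17.  70.]
(0.56, 0.034, 0.124) 35 30 [  15.    7.  -35.  -31.  -17. -150.]
(0.56, 0.034, 0.124) 45 -15 [ -18.    7.  -55. -174.  -17.   70.]
(0.56, 0.034, 0.124) 45 30 [  -1.    8.  -30.  -63.  -24. -110.]
(0.56, 0.034, 0.124) 45 30 [ -1.   8. -30. -63. -24. -30.]
(0.56, 0.034, 0.124) 45 30 [ -1.   8. -30. -63. 
[... 4419 characters left out ...]
.   11.  -19.  -96.  -49. -150.]
(0.7, 0.04, 0.3) 90 0 [ -23.   21.  -49. -155.  -71. -110.]
(0.7, 0.04, 0.3) 90 0 [ -23.   21.  -49. -155.  -71.  -30.]
(0.7, 0.04, 0.3) 90 0 [ -23.   21.  -49. -155.  -71.   70.]
(0.7, 0.04, 0.3) 90 15 [ -29.   19.  -37. -131.  -66. -110.]
(0.7, 0.04, 0.3) 90 15 [ -29.   19.  -37. -131.  -66.  -30.]
(0.7, 0.04, 0.3) 90 15 [ -29.   19.  -37. -131.  -66.   70.]
(0.7, 0.04, 0.3) 90 15 [ -29.   19.  -37. -131.  -66. -150.]
(0.7, 0.04, 0.3) 90 30 [ -30.   21.  -25. -113.  -70. -110.]
(0.7, 0.04, 0.3) 90 30 [ -30.   21.  -25. -113.  -70.  -30.]
(0.7, 0.04, 0.3) 90 30 [ -30.   21.  -25. -113.  -70.   70.]
(0.7, 0.04, 0.3) 90 30 [ -30.   21.  -25. -113.  -70. -150.]
```

```bash
cat > sim.py <<'E'
from kin import *
from scipy.optimize import least_squares
def step(q,row,w=.55):
    p,M=fk(q);t=np.array(row[:3])/1000.;n=np.linalg.norm(t)
    if n>.05:t*=.05/n
    P=p+M@t;G=M@R.from_euler("z",row[3],degrees=True).as_matrix()
    f=lambda x:(lambda a:np.r_[a[0]-P,w*R.from_matrix(a[1].T@G).as_rotvec(),1e-6*(x-q)])(fk(x))
    x=least_squares(f,np.clip(q,LO+1e-3,HI-1e-3),bounds=(LO,HI),x_scale=10.).x
    d=x-q;k=min(1,(np.array([9.58,9.58,12,12.6,12.6,12.6])/np.maximum(abs(d),1e-9)).min());return q+k*d
def run(q,rows,w=.55):
    for r in rows:q=step(q,r,w)
    return q
def show(q):
    p,M=fk(q);z=M[:,2];print("q",q.round(1),"p",p.round(3),"tilt %.0f az %.0f"%(np.degrees(np.arccos(-z[2])),np.degrees(np.arctan2(z[1],z[0]))))
def toward(q,tgt,n,w=.55,mm=45): # n rows straight to world target
    for i in range(n):
        p,M=fk(q);d=np.array(tgt)-p;L=np.linalg.norm(d)
        if L<1e-3:break
        q=step(q,np.r_[1000*M.T@(d*min(1,mm/1000/L)),0],w)
    return q
E
python3 - <<'E'
from sim import *
for w in(.2,.55,1.):
    print(w);show(run(D[5,:6],[(-50,0,0,0)]*5,w));show(run(D[7,:6],[(-40,0,5,0)]*9,w))
q=D[9,:6]
for w in (.2,.55):
    for tgt in((.5,.034,.33),(.5,.034,.2)):
        show(toward(q,tgt,30,w))
E
```

```text
0.2
q [  15.3   52.6   71.7   12.9  -74.3 -102.3] p [1.133 0.037 0.472] tilt 37 az -6
q [  14.4   61.4   71.7   33.3  -34.3 -117.4] p [1.312 0.058 0.561] tilt 72 az -5
0.55
q [  14.6   53.4   71.7    6.8  -90.9 -101. ] p [1.047 0.032 0.388] tilt 19 az -7
q [  15.1   57.8   71.7   16.1  -61.  -104.8] p [1.215 0.048 0.434] tilt 46 az -5
1.0
q [  14.2   54.1   71.7    4.6  -96.8 -100.8] p [1.014 0.031 0.358] tilt 12 az -9
q [  14.9   57.7   71.7   12.   -70.9 -102.9] p [1.169 0.044 0.379] tilt 35 az -5
q [  35.2  -20.4  -58.3   54.8  -31.  -166. ] p [0.5   0.034 0.33 ] tilt 40 az -5
q [  31.8   -7.7  -58.3   42.3  -22.8 -155.5] p [0.5   0.034 0.2  ] tilt 27 az -4
q [  35.2  -20.4  -58.3   54.8  -31.  -166. ] p [0.5   0.034 0.331] tilt 40 az -5
q [  31.7   -7.8  -58.3   42.1  -22.6 -155.1] p [0.5   0.034 0.201] tilt 27 az -3
```

Run:
```python
from sim import *
q0=D[9,:6]
for A in((.45,-.5,.45),(.6,-.5,.45),(.3,-.6,.4)):
    qa=toward(q0,A,25)
    for r in(0,1):
        qb=run(qa,[(0,0,0,-8)]*5*r)
        for B in((.3,-.1,.4),(.1,-.2,.4),(.3,0.,.5),(.15,-.1,.6)):
            q=toward(qb,B,14);print(A,r,B);show(q);q=toward(q,(.5,-.2,.35),12);q=toward(q,(.5,.034,.3),12);q=toward(q,(.52,.034,.125),8);show(q)
```

```text
(0.45, -0.5, 0.45) 0 (0.3, -0.1, 0.4)
q [  54.6  -53.2  -48.7   29.3  -74.2 -142.4] p [ 0.327 -0.118  0.399] tilt 35 az 0
q [  24.7    2.1  -58.3   37.8   -9.3 -143. ] p [0.521 0.034 0.127] tilt 23 az 10
(0.45, -0.5, 0.45) 0 (0.1, -0.2, 0.4)
q [-92.6 -29.1 -21.2 -44.1 -94.    0.1] p [ 0.1 -0.2  0.4] tilt 44 az -5
q [  25.8    2.6  -58.3   44.   -13.7 -157.5] p [0.522 0.034 0.128] tilt 21 az -1
(0.45, -0.5, 0.45) 0 (0.3, 0.0, 0.5)
q [  62.1  -49.4  -39.9   32.3  -83.1 -146.2] p [ 0.345 -0.098  0.48 ] tilt 36 az -2
q [  25.1    2.3  -58.3   40.9  -11.4 -146.6] p [0.522 0.034 0.128] tilt 22 az 5
(0.45, -0.5, 0.45) 0 (0.15, -0.1, 0.6)
q [ -63.7  -39.6   -2.1  -39.4 -100.7  -41. ] p [ 0.142 -0.12   0.593] tilt 44 az -0
q [  23.9    1.8  -58.3   33.1   -6.2 -143.5] p [0.521 0.033 0.128] tilt 25 az 16
(0.45, -0.5, 0.45) 1 (0.3, -0.1, 0.4)
q [  54.6  -53.2  -48.7   29.3  -74.2 -102.4] p [ 0.327 -0.118  0.399] tilt 35 az 0
q [  24.6    2.1  -58.3   37.8   -9.3 -103. ] p [0.521 0.034 0.127] tilt 23 az 10
(0.45, -0.5, 0.45) 1 (0.1, -0.2, 0.4)
q [-92.6 -29.1 -21.2 -44.  -94.   40.1] p [ 0.1 -0.2
[... 2985 characters left out ...]
 -0.167  0.385] tilt 34 az -1
q [  25.     2.2  -58.3   40.2  -10.9 -107.8] p [0.521 0.034 0.128] tilt 22 az 6
(0.3, -0.6, 0.4) 1 (0.1, -0.2, 0.4)
q [-92.7 -29.1 -21.2 -44.1 -94.   40.2] p [ 0.1 -0.2  0.4] tilt 44 az -5
q [  25.8    2.6  -58.3   44.1  -13.7 -117.5] p [0.522 0.034 0.128] tilt 21 az -1
(0.3, -0.6, 0.4) 1 (0.3, 0.0, 0.5)
q [ 27.1 -48.  -37.1  17.  -70.1 -74. ] p [ 0.286 -0.17   0.453] tilt 35 az -1
q [  25.     2.2  -58.3   40.4  -11.  -108. ] p [0.522 0.033 0.128] tilt 22 az 6
(0.3, -0.6, 0.4) 1 (0.15, -0.1, 0.6)
q [ -73.1  -39.6   -1.1  -43.8 -104.8    4.5] p [ 0.138 -0.11   0.597] tilt 45 az -3
q [  24.     1.8  -58.3   34.1   -6.7 -104.4] p [0.521 0.033 0.128] tilt 25 az 15
```

Run:
```python
from sim import *
S=cam("scene");print("monitor base",onz(S,(135,163),0),"post base",onz(S,(75,280),.1))
q0=D[9,:6]
for A in((.6,.45,.7),(.45,.55,.75),(.7,.3,.6)):
    qa=toward(q0,A,25)
    for dirn in((.5,1,0),(0,1,0),(0,1,.5),(.5,1,.6),(1,1,.3)):
        u=np.array(dirn)/np.linalg.norm(dirn);q=qa;ok=None
        for n in range(30):
            M=fk(q)[1];q=step(q,np.r_[50*M.T@u,0]);z=fk(q)[1][:,2]
            if np.degrees(np.arctan2(z[1],z[0]))>26:break
        print(A,dirn,n+1);show(q);q=toward(q,(.6,.25,.55),16);q=toward(q,(.45,.034,.35),16);show(q);q=toward(q,(.52,.034,.125),8);show(q)
```

```text
monitor base [1.3479 0.0854 0.    ] post base [0.6689 0.5314 0.1   ]
(0.6, 0.45, 0.7) (0.5, 1, 0) 26
q [  62.4   75.7   71.7   70.2  -36.1 -173.7] p [0.853 1.066 0.404] tilt 75 az 27
q [  33.2  -29.4  -58.3   41.7  -14.6 -140.9] p [0.481 0.072 0.386] tilt 51 az 21
q [ 17.1  -2.9 -44.4 -40.8  -4.3 -48.9] p [0.502 0.021 0.149] tilt 45 az 21
(0.6, 0.45, 0.7) (0, 1, 0) 23
q [  84.3   69.9   71.7   62.2  -61.7 -173.7] p [0.484 1.154 0.449] tilt 67 az 26
q [  36.4  -31.9  -58.3   38.6  -23.7 -140.3] p [0.458 0.041 0.366] tilt 47 az 16
q [ 19.    0.  -44.5 -33.9  -3.5 -58.1] p [0.518 0.023 0.137] tilt 43 az 22
(0.6, 0.45, 0.7) (0, 1, 0.5) 24
q [  84.6   53.2   68.2   68.7  -63.  -164.2] p [0.465 1.029 0.783] tilt 79 az 27
q [  30.   -33.4  -58.3    9.8   -6.7 -102. ] p [0.45  0.034 0.35 ] tilt 59 az 29
q [ 18.1  -1.4 -42.4 -52.4  -0.1 -33. ] p [0.515 0.046 0.147] tilt 49 az 18
(0.6, 0.45, 0.7) (0.5, 1, 0.6) 27
q [  62.8   56.    66.8   73.2  -38.6 -165.5] p [0.789 0.95  0.792] tilt 88 az 26
q [ 29.8 -33.5 -58.3   7.8  -5.5 -99.4] p [0.45  0.033 0.35 ] tilt 60 az 29
q [ 18.1  -2.  -42.5 -53.
[... 2341 characters left out ...]
 [  30.   -33.4  -58.3    9.8   -6.7 -101.5] p [0.45  0.033 0.35 ] tilt 59 az 29
q [ 18.1  -1.4 -42.4 -52.5  -0.1 -32.4] p [0.515 0.046 0.147] tilt 49 az 18
(0.7, 0.3, 0.6) (0.5, 1, 0.6) 30
q [  57.9   58.1   66.6   76.9  -34.2 -168.5] p [0.86  0.923 0.769] tilt 90 az 25
q [  30.   -33.4  -58.3   10.7   -7.2 -102.2] p [0.451 0.033 0.35 ] tilt 58 az 28
q [ 18.   -1.  -42.3 -52.3  -0.1 -32.2] p [0.516 0.045 0.145] tilt 49 az 18
(0.7, 0.3, 0.6) (1, 1, 0.3) 30
q [  42.5   73.4   71.7   79.6  -21.1 -173.7] p [1.123 0.812 0.514] tilt 85 az 22
q [  29.2  -29.1  -58.3   47.9  -13.  -143.9] p [0.492 0.06  0.407] tilt 53 az 17
q [ 21.   -4.1 -45.6 -36.4  -0.1 -55.4] p [0.517 0.034 0.17 ] tilt 48 az 21
```

Run:
```python
from sim import *
q0=D[9,:6]
for way in([(.54,.03,.30),(.54,.03,.118),(.575,.03,.118)],[(.65,-.25,.35),(.57,-.25,.118),(.545,-.1,.118),(.545,.03,.118),(.575,.03,.118)],[(.7,-.1,.4),(.54,-.1,.3),(.54,-.02,.118),(.575,.02,.118)],[(.65,-.45,.35),(.55,-.45,.2),(.53,-.2,.118),(.54,.02,.118),(.575,.02,.118)]):
    q=q0;print("--")
    for w in way:
        q=toward(q,w,25);show(q)
    q=toward(q,(.575,.055,.118),4);show(q);q=toward(q,(.58,.055,.16),4);show(q);q=toward(q,(.70,.03,.28),8);show(q)
    print(fk(q)[1])
```

```text
--
q [  25.2  -13.5  -58.3   62.   -21.  -167. ] p [0.54  0.03  0.301] tilt 39 az -5
q [  22.2    5.2  -58.3   52.   -11.9 -159.4] p [0.54  0.03  0.118] tilt 21 az -5
q [  22.1    8.4  -53.7   47.1  -12.8 -154.3] p [0.575 0.03  0.118] tilt 21 az -5
q [  24.5    8.6  -53.7   49.1  -13.5 -158.5] p [0.575 0.055 0.118] tilt 21 az -5
q [  29.2    5.9  -47.2   33.9  -22.4 -146.6] p [0.58  0.055 0.16 ] tilt 22 az -6
q [  23.3   10.5  -18.4   15.3  -43.  -120.4] p [0.7  0.03 0.28] tilt 22 az -6
[[-0.9294 -0.0328  0.3677]
 [-0.0501  0.998  -0.0374]
 [-0.3657 -0.0532 -0.9292]]
--
q [ -4.9   0.1 -25.1   1.  -20.9 -83.7] p [ 0.65 -0.25  0.35] tilt 44 az -5
q [-15.2  11.4 -29.9 -47.1  -8.5 -28.6] p [ 0.57  -0.25   0.118] tilt 43 az -6
q [ -1.6   5.6 -36.9 -63.5  -0.1 -21.7] p [ 0.545 -0.1    0.117] tilt 47 az -1
q [  -2.7    4.9  -36.7 -104.9   -1.1   20.5] p [0.545 0.03  0.117] tilt 49 az -1
q [  -3.5    7.4  -34.1 -106.8   -1.6   22.9] p [0.575 0.03  0.117] tilt 49 az -1
q [  -1.3    7.4  -34.  -110.6   -0.1   25.3] p [0.575 0.055 0.118] tilt 49 az -1
q [  -4.9    3.6  -35.5 -120.9   -1.3   37.
[... 886 characters left out ...]
 -26.6 -39.8 -43.3] p [ 0.65 -0.45  0.35] tilt 44 az -5
q [-39.5  14.4 -11.7 -44.8 -33.7 -16.9] p [ 0.55 -0.45  0.2 ] tilt 44 az -5
q [ -9.2   6.7 -36.9 -47.5  -3.7 -32.2] p [ 0.53  -0.2    0.118] tilt 44 az -5
q [  -4.9    4.4  -37.5 -108.    -1.2   25.1] p [0.54  0.02  0.117] tilt 48 az -3
q [  -6.     7.4  -34.6 -110.9   -2.    28.8] p [0.575 0.02  0.117] tilt 49 az -4
q [  -3.1    7.4  -34.6 -116.3   -0.1   32.3] p [0.575 0.055 0.119] tilt 48 az -3
q [  -7.     3.6  -36.8 -128.6   -1.5   47.1] p [0.58  0.056 0.159] tilt 51 az -6
q [ -13.1    3.8  -33.  -168.4   -0.5   90.6] p [0.7  0.03 0.28] tilt 54 az -13
[[-0.6115  0.0989  0.785 ]
 [-0.0739  0.9807 -0.181 ]
 [-0.7878 -0.1687 -0.5924]]
```

The fitted kinematic model predicts the arm well. Coming in directly, the tool ends at about 21° tilt under the skirt, which is enough to push on the plate and lift.

>>> apply_moves([
  {"travel":[40,-0.5,-20],"roll":0,"jaw":0},
  {"travel":[40,-0.5,-20],"roll":0,"jaw":0},
  {"travel":[40,-0.5,-20],"roll":0,"jaw":0},
  {"travel":[40,-0.5,-20],"roll":0,"jaw":0},
  {"travel":[40,-0.5,-20],"roll":0,"jaw":0},
  {"travel":[40,-0.5,-20],"roll":0,"jaw":0},
  {"travel":[0,0,0],"roll":0,"jaw":0},
])

```text
clock: 18.65
tool_pos: [0.5537, 0.0382, 0.3278]
orientation: [-173.2, 42.2, -175.5]
force: [-0.0, -0.1, 0.4]
opening: 0.0005
gripper_force: 0.0
```

```bash
python3 st.py "(.54,.03,.30)" "(.54,.03,.118)"
```

```text
18.65 q [  22.51  -14.01  -58.15   70.77  -19.73 -173.61] p [0.5537 0.0382 0.3278] [-173.2   42.2 -175.5] F [-0.  -0.1  0.4]
z_t [ 0.6745 -0.0655 -0.7353] y_t [ 0.0009  0.9961 -0.0879]
(.54,.03,.30) tool mm [29.2 -5.8 11.8] norm 32.0
(.54,.03,.118) tool mm [151.5  10.2 145.6] norm 210.4
```

>>> apply_moves([
  {"travel":[15,0,12],"roll":-5,"jaw":0},
  {"travel":[28,0,22],"roll":0,"jaw":0},
  {"travel":[28,0,22],"roll":0,"jaw":0},
  {"travel":[0,0,0],"roll":0,"jaw":0},
])

```text
clock: 19.05
tool_pos: [0.5764, 0.0359, 0.2766]
orientation: [-169.3, 37.3, -170.5]
force: [-0.2, -0.5, -1.0]
opening: 0.0003
gripper_force: 0.0
```

```bash
python3 st.py "(.54,.03,.18)" "(.54,.03,.118)"
```

```text
19.05 q [  16.79   -7.48  -58.25   78.04  -15.38 -173.6 ] p [0.5764 0.0359 0.2766] [-169.3   37.3 -170.5] F [-0.2 -0.5 -1. ]
z_t [ 0.618  -0.0846 -0.7816] y_t [-0.0513  0.9877 -0.1475]
(.54,.03,.18) tool mm [87.8 10.3 53.5] norm 103.4
(.54,.03,.118) tool mm [125.4  19.5 102. ] norm 162.8
```

```bash
cat > plan.py <<'E'
from sim import *
def rows_to(q,tgt,mm=40,n=20):
    out=[]
    for i in range(n):
        p,M=fk(q);d=np.array(tgt)-p;L=np.linalg.norm(d)
        if L<2e-3:break
        t=np.round(1000*M.T@(d*min(1,mm/1000/L)));q=step(q,np.r_[t,0]);out.append(t.astype(int).tolist())
    return q,out
E
python3 - <<'E'
from plan import *
q0=ctrl.get_obs()["joint_pos"]
for roll in(0,-8,-16,-24):
    q=run(q0,[(0,0,0,-8)]*(-roll//8))
    print(roll)
    for w in((.53,.03,.26),(.54,.03,.118)):
        q,o=rows_to(q,w);show(q);print(len(o),o)
    print(fk(q)[1][:,1])
E
```

```text
0
q [  28.3  -10.5  -58.3   56.9  -23.8 -162. ] p [0.531 0.03  0.261] tilt 34 az -8
6 [[38, -1, -12], [28, 1, 3], [13, 2, 7], [8, 0, 4], [4, 1, 2], [3, 0, 2]]
q [  22.9    5.5  -58.3   54.8  -14.4 -159.7] p [0.541 0.03  0.119] tilt 21 az -11
10 [[20, 5, 34], [21, 5, 33], [24, 5, 32], [26, 4, 30], [28, 3, 28], [28, 3, 23], [15, 1, 11], [7, 0, 6], [4, 1, 2], [2, 0, 2]]
[-0.0751  0.9917 -0.1039]
-8
q [  28.2  -10.5  -58.3   57.1  -23.7 -154.1] p [0.531 0.03  0.261] tilt 34 az -9
6 [[38, 5, -12], [28, 5, 3], [13, 3, 7], [7, 2, 4], [4, 1, 2], [2, 0, 2]]
q [  22.9    5.6  -58.3   55.   -14.4 -151.7] p [0.541 0.03  0.119] tilt 21 az -11
10 [[19, 8, 34], [21, 8, 33], [23, 8, 32], [25, 7, 30], [28, 7, 28], [27, 7, 23], [14, 3, 11], [8, 2, 5], [3, 1, 3], [2, 0, 2]]
[-0.204   0.9672 -0.1513]
-16
q [  28.3  -10.5  -58.3   57.   -23.8 -146.1] p [0.531 0.03  0.261] tilt 34 az -9
6 [[37, 10, -12], [27, 9, 3], [12, 5, 7], [7, 2, 4], [4, 2, 2], [2, 1, 2]]
q [  22.9    5.6  -58.3   55.1  -14.4 -143.8] p [0.541 0.03  0.119] tilt 21 az -11
10 [[18, 11, 34], [19, 11, 33], [22, 10, 32], [24, 11, 30], [26, 11, 28], [26, 10, 23], [14, 5, 11], [7, 3, 5], [4, 1, 3], [1, 1, 2]]
[-0.3289  0.9239 -0.1958]
-24
q [  28.3  -10.5  -58.3   57.   -23.8 -138.1] p [0.531 0.03  0.261] tilt 34 az -8
6 [[35, 15, -12], [25, 12, 3], [12, 7, 7], [7, 4, 4], [3, 2, 3], [2, 1, 1]]
q [  22.9    5.6  -58.3   55.   -14.4 -135.8] p [0.541 0.031 0.119] tilt 21 az -11
10 [[16, 13, 34], [18, 13, 33], [20, 14, 32], [22, 14, 30], [24, 15, 28], [25, 13, 23], [13, 7, 11], [6, 4, 5], [4, 2, 3], [1, 1, 2]]
[-0.4477  0.8625 -0.2359]
```

>>> apply_moves([
  {"travel":[38,-1,-12],"roll":0,"jaw":0},
  {"travel":[28,1,3],"roll":0,"jaw":0},
  {"travel":[13,2,7],"roll":0,"jaw":0},
  {"travel":[8,0,4],"roll":0,"jaw":0},
  {"travel":[5,1,3],"roll":0,"jaw":0},
  {"travel":[0,0,0],"roll":0,"jaw":0},
])

```text
clock: 19.65
tool_pos: [0.557, 0.0559, 0.2587]
orientation: [-169.3, 34.7, -172.5]
force: [-0.4, 0.3, 0.7]
opening: 0.0004
gripper_force: 0.0
```

```bash
python3 st.py
python3 - <<'E'
from plan import *
q=ctrl.get_obs()["joint_pos"]
q,o=rows_to(q,(.54,.03,.118));show(q);print(len(o),o)
E
```

```text
19.65 q [  26.2    -6.95  -58.22   68.82  -22.4  -173.6 ] p [0.557  0.0559 0.2587] [-169.3   34.7 -172.5] F [-0.4  0.3  0.7]
z_t [ 0.5795 -0.1109 -0.8074] y_t [-0.024   0.988  -0.1528]
q [  24.     6.   -58.3   57.7  -17.4 -165.2] p [0.541 0.03  0.119] tilt 22 az -19
11 [[27, -1, 30], [28, -1, 29], [29, -1, 28], [31, -1, 26], [32, 0, 24], [33, -1, 23], [24, 0, 15], [12, 0, 8], [7, 0, 4], [3, 0, 3], [2, 0, 1]]
```

>>> apply_moves([
  {"travel":[0,0,0],"roll":-8,"jaw":0},
  {"travel":[0,0,0],"roll":-6,"jaw":0},
  {"travel":[0,0,0],"roll":0,"jaw":0},
])

```text
clock: 19.95
tool_pos: [0.5571, 0.0558, 0.2592]
orientation: [-160.4, 31.1, -156.3]
force: [0.2, -0.4, 0.4]
opening: 0.0004
gripper_force: 0.0
```

```bash
python3 st.py
python3 - <<'E'
from plan import *
q=ctrl.get_obs()["joint_pos"]
q,o=rows_to(q,(.54,.03,.22));show(q);print(len(o),o)
E
```

```text
19.95 q [  26.19   -6.99  -58.21   68.83  -22.41 -159.52] p [0.5571 0.0558 0.2592] [-160.4   31.1 -156.3] F [ 0.2 -0.4  0.4]
z_t [ 0.5801 -0.1108 -0.8069] y_t [-0.221   0.9321 -0.2869]
q [  26.5   -5.3  -58.3   58.9  -22.3 -151.2] p [0.541 0.03  0.222] tilt 31 az -13
6 [[34, -7, 20], [26, 3, 14], [15, 4, 8], [8, 2, 5], [4, 2, 3], [3, 0, 1]]
```

>>> apply_moves([
  {"travel":[34,-7,20],"roll":0,"jaw":0},
  {"travel":[26,3,14],"roll":0,"jaw":0},
  {"travel":[15,4,8],"roll":0,"jaw":0},
  {"travel":[8,2,5],"roll":0,"jaw":0},
  {"travel":[4,2,3],"roll":0,"jaw":0},
  {"travel":[0,0,0],"roll":0,"jaw":0},
])

```text
clock: 20.55
tool_pos: [0.5445, 0.0324, 0.2258]
orientation: [-162.8, 27.0, -157.9]
force: [-0.0, -0.0, -0.1]
opening: 0.0005
gripper_force: 0.0
```

```bash
python3 st.py
python3 - <<'E'
from plan import *
q=ctrl.get_obs()["joint_pos"]
q,o=rows_to(q,(.54,.02,.118),30);show(q);print(len(o),o)
E
```

```text
20.55 q [  26.21   -5.36  -58.21   60.27  -22.09 -152.22] p [0.5445 0.0324 0.2258] [-162.8   27.  -157.9] F [-0.  -0.  -0.1]
z_t [ 0.5129 -0.1115 -0.8512] y_t [-0.2349  0.9354 -0.2641]
q [  22.6    5.7  -58.3   56.2  -16.2 -148.2] p [0.54  0.02  0.119] tilt 21 az -17
10 [[16, 5, 25], [17, 5, 24], [18, 6, 23], [20, 6, 22], [21, 6, 20], [23, 6, 19], [13, 4, 9], [6, 2, 5], [4, 1, 3], [2, 0, 1]]
```

>>> apply_moves([
  {"travel":[16,5,25],"roll":0,"jaw":0},
  {"travel":[17,5,24],"roll":0,"jaw":0},
  {"travel":[18,6,23],"roll":0,"jaw":0},
  {"travel":[20,6,22],"roll":0,"jaw":0},
  {"travel":[21,6,20],"roll":0,"jaw":0},
  {"travel":[23,6,19],"roll":0,"jaw":0},
  {"travel":[13,4,9],"roll":0,"jaw":0},
  {"travel":[6,2,5],"roll":0,"jaw":0},
  {"travel":[0,0,0],"roll":0,"jaw":0},
])

```text
clock: 21.45
tool_pos: [0.5488, 0.0216, 0.1281]
orientation: [-166.9, 18.7, -160.3]
force: [0.1, -0.2, 0.2]
opening: 0.0004
gripper_force: 0.0
```

>>> apply_moves([
  {"travel":[0,0,0],"roll":7,"jaw":0},
  {"travel":[0,0,0],"roll":7,"jaw":0},
  {"travel":[0,0,0],"roll":0,"jaw":0},
])

```text
clock: 21.75
tool_pos: [0.5491, 0.0216, 0.1288]
orientation: [-172.0, 21.3, -175.1]
force: [0.3, 0.6, -0.5]
opening: 0.0008
gripper_force: 0.0
```

```bash
python3 st.py
python3 - <<'E'
from plan import *
q=ctrl.get_obs()["joint_pos"]
print(fk(q)[1])
for w in((.54,.02,.116),(.570,.025,.116),(.570,.06,.116),(.575,.062,.16),(.60,.06,.20),(.70,.03,.28)):
    q,o=rows_to(q,w,25);show(q);print(len(o),o)
E
```

```text
21.75 q [  21.55    5.22  -58.21   59.49  -15.95 -164.42] p [0.5491 0.0216 0.1288] [-172.    21.3 -175.1] F [ 0.3  0.6 -0.5]
z_t [ 0.3709 -0.108  -0.9224] y_t [-0.0346  0.9909 -0.1299]
[[-0.9281 -0.0345  0.3707]
 [-0.08    0.9909 -0.1081]
 [-0.3636 -0.13   -0.9225]]
q [  22.5    6.   -58.3   56.3  -16.1 -162.4] p [0.54  0.02  0.117] tilt 21 az -17
4 [[13, 0, 9], [7, 1, 4], [3, 0, 3], [2, 0, 1]]
q [  22.6    8.7  -54.7   53.8  -16.6 -159.8] p [0.57  0.025 0.116] tilt 21 az -17
2 [[-23, 3, 9], [-5, 1, 1]]
q [  26.9    9.3  -53.9   53.2  -18.3 -163.3] p [0.571 0.06  0.116] tilt 21 az -17
2 [[-2, 25, -2], [-1, 10, -1]]
q [  31.8    6.5  -47.    36.9  -27.  -150.3] p [0.575 0.062 0.16 ] tilt 21 az -17
2 [[-11, -2, -22], [-8, -2, -18]]
q [  31.7    6.2  -39.3   29.4  -33.6 -141.4] p [0.6  0.06 0.2 ] tilt 21 az -17
2 [[-20, -4, -15], [-17, -4, -13]]
q [  24.8   11.4  -18.7   19.8  -45.5 -123.6] p [0.7  0.03 0.28] tilt 21 az -17
6 [[-23, -8, -7], [-22, -8, -7], [-22, -8, -7], [-22, -8, -7], [-22, -9, -7], [-8, -2, -2]]
```

>>> apply_moves([
  {"travel":[-2.5,1,9],"roll":0,"jaw":0},
  {"travel":[-2.5,1,9],"roll":0,"jaw":0},
  {"travel":[-6.5,0,2.5],"roll":0,"jaw":0},
  {"travel":[-6.5,0,2.5],"roll":0,"jaw":0},
  {"travel":[0,0,0],"roll":0,"jaw":0},
  {"travel":[0,0,0],"roll":0,"jaw":0},
])

```text
clock: 22.35
tool_pos: [0.5754, 0.022, 0.1154]
orientation: [-171.9, 20.9, -175.0]
force: [-3.7, -1.5, -1.3]
opening: 0.0007
gripper_force: 1.6
```

```bash
python3 st.py "(.574,.022,.114)" "(.575,.045,.114)" "(.575,.064,.114)"
python3 - <<'E'
from h import *
im=ctrl.snapshot("wrist");s=ctrl.snapshot("scene")
a=cv2.resize(s[165:265,190:330,::-1],(700,500),interpolation=cv2.INTER_CUBIC)
cv2.imwrite("pics/s8c.png",a)
E
```

```text
22.35 q [  18.36    8.72  -56.57   64.52  -14.01 -166.61] p [0.5754 0.022  0.1154] [-171.9   20.9 -175. ] F [-3.7 -1.5 -1.3]
z_t [ 0.364  -0.1095 -0.9249] y_t [-0.0365  0.9906 -0.1316]
(.574,.022,.114) tool mm [1.7 0.2 0.8] norm 1.9
(.575,.045,.114) tool mm [-1.1 23.  -1.4] norm 23.0
(.575,.064,.114) tool mm [-2.6 41.8 -3.5] norm 42.0
```

View pics/s8c.png

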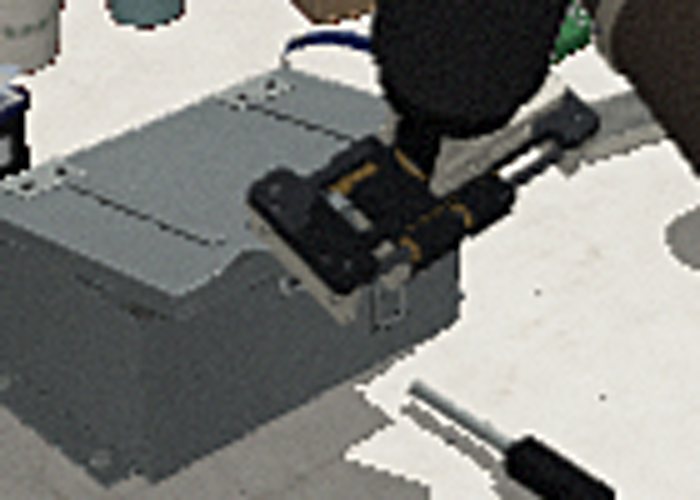

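>>> apply_moves([
  {"travel":[0.5,6,-0.5],"roll":0,"jaw":0},
  {"travel":[0,6,-0.5],"roll":0,"jaw":0},
  {"travel":[0,6,-0.5],"roll":0,"jaw":0},
  {"travel":[0,4,-0.3],"roll":0,"jaw":0},
  {"travel":[0,0,0],"roll":0,"jaw":0},
])

```text
clock: 22.95
tool_pos: [0.5744, 0.0455, 0.1146]
orientation: [-172.0, 21.0, -175.0]
force: [0.0, -0.5, 0.8]
opening: 0.0006
gripper_force: 0.8
```

>>> apply_moves([
  {"travel":[-0.2,4,-0.5],"roll":0,"jaw":0},
  {"travel":[-0.2,4,-0.5],"roll":0,"jaw":0},
  {"travel":[0,0,0],"roll":0,"jaw":0},
])

```text
clock: 23.25
tool_pos: [0.5738, 0.0525, 0.1145]
orientation: [-171.9, 21.0, -175.0]
force: [0.2, -5.2, 0.9]
opening: 0.001
gripper_force: 2.2
```

>>> apply_moves([
  {"travel":[-0.2,4,-0.5],"roll":0,"jaw":0},
  {"travel":[-0.2,4,-0.5],"roll":0,"jaw":0},
  {"travel":[0,0,0],"roll":0,"jaw":0},
])

```text
clock: 23.55
tool_pos: [0.5734, 0.0602, 0.1145]
orientation: [-171.9, 21.0, -175.1]
force: [1.0, -5.7, 0.6]
opening: 0.0005
gripper_force: 2.9
```

>>> apply_moves([
  {"travel":[-0.2,4,-0.5],"roll":0,"jaw":0},
  {"travel":[-0.2,4,-0.5],"roll":0,"jaw":0},
  {"travel":[-0.2,3,-0.3],"roll":0,"jaw":0},
  {"travel":[0,0,0],"roll":0,"jaw":0},
  {"travel":[0,0,0],"roll":0,"jaw":0},
])

```text
clock: 24.05
tool_pos: [0.573, 0.0705, 0.1145]
orientation: [-171.9, 21.0, -175.1]
force: [1.5, -8.3, 1.4]
opening: 0.0005
gripper_force: 3.8
```

```bash
python3 st.py
cat > arc.py <<'E'
# rows following the lid edge from current contact: print tool travel for successive lid angles
from h import *
import sys
o=ctrl.get_obs();M=R.from_euler("xyz",o["orientation"],degrees=True).as_matrix();p=o["tool_pos"]
a0,lead=float(sys.argv[1]),float(sys.argv[2])/1000;prev=None
off=None
for a in map(float,sys.argv[3:]):
    d=lid(.203,-.012,0,a)-lid(.203,-.012,0,a0)
    print(a,"world",(d*1000).round(1),"tool",(1000*M.T@d).round(1));a0=a
E
python3 arc.py .165 0 .19 .22 .25 .28 .31 .34
```

```text
24.05 q [  25.1     9.39  -55.68   62.51  -16.7  -170.98] p [0.573  0.0705 0.1145] [-171.9   21.  -175.1] F [ 1.5 -8.3  1.4]
z_t [ 0.3648 -0.1106 -0.9245] y_t [-0.034   0.9907 -0.1319]
0.19 world [0.6 0.  5. ] tool [-2.4 -0.7 -4.5]
0.22 world [0.9 0.  6. ] tool [-3.  -0.8 -5.3]
0.25 world [1.1 0.  6. ] tool [-3.1 -0.8 -5.2]
0.28 world [1.2 0.1 6. ] tool [-3.3 -0.8 -5.1]
0.31 world [1.4 0.1 5.9] tool [-3.5 -0.8 -5. ]
0.34 world [1.6 0.1 5.9] tool [-3.6 -0.8 -4.9]
```

>>> apply_moves([
  {"travel":[-4,0,1.5],"roll":0,"jaw":0},
  {"travel":[-2.5,-0.5,-4.5],"roll":0,"jaw":0},
  {"travel":[-3,-0.5,-5.2],"roll":0,"jaw":0},
  {"travel":[0,0,0],"roll":0,"jaw":0},
])

```text
clock: 24.45
tool_pos: [0.5751, 0.0691, 0.1229]
orientation: [-171.7, 20.6, -175.1]
force: [-13.5, -9.2, 2.0]
opening: 0.0005
gripper_force: 8.0
```

>>> apply_moves([
  {"travel":[-3.2,-0.5,-5.2],"roll":0,"jaw":0},
  {"travel":[-3.3,-0.8,-5.1],"roll":0,"jaw":0},
  {"travel":[0,0,0],"roll":0,"jaw":0},
])

```text
clock: 24.75
tool_pos: [0.5772, 0.069, 0.1348]
orientation: [-171.7, 20.6, -175.2]
force: [-15.1, -9.1, 2.7]
opening: 0.0002
gripper_force: 8.2
```

```bash
python3 st.py
cat > ang.py <<'E'
from h import *
import sys
# lid angle from scene: left front corner / left edge: compare lid-colour vs background along arc of FL corner
S=cam("scene");s=ctrl.snapshot("scene")[:,:,::-1].copy();cv2.imwrite("pics/%s.png"%sys.argv[1],s)
g=cv2.GaussianBlur(cv2.cvtColor(s,cv2.COLOR_BGR2GRAY),(3,3),0).astype(float)
old=cv2.GaussianBlur(cv2.cvtColor(cv2.imread("pics/s7.png"),cv2.COLOR_BGR2GRAY),(3,3),0).astype(float)
# gradient strength across predicted front top edge, y from .05 to .12 (left part)
best=[]
for a in np.arange(.10,1.35,.01):
    v=[]
    for y in np.linspace(.085,.12,15):
        def I(r,dz):
            x=proj(S,lid(r,dz,y,a));return cv2.getRectSubPix(g.astype(np.float32),(1,1),(float(x[0]),float(x[1])))[0,0]
        v.append(I(.190,.004)-I(.205,-.008))
    best.append((np.mean(v)-np.std(v),a))
print(sorted(best)[::-1][:5])
E
python3 ang.py s9
```

```text
24.75 q [  29.59    8.44  -51.52   48.71  -21.6  -160.7 ] p [0.5772 0.069  0.1348] [-171.7   20.6 -175.2] F [-15.1  -9.1   2.7]
z_t [ 0.3584 -0.1145 -0.9265] y_t [-0.0331  0.9903 -0.1352]
[(np.float32(104.35227), np.float64(0.6399999999999997)), (np.float32(101.79206), np.float64(0.6299999999999997)), (np.float32(96.739456), np.float64(0.6499999999999997)), (np.float32(85.32899), np.float64(0.6199999999999998)), (np.float32(72.48679), np.float64(0.6599999999999997))]
```

```bash
cat > ang2.py <<'E'
from h import *
S=cam("scene")
def score(f,lo,hi):
    g=cv2.GaussianBlur(cv2.cvtColor(f,cv2.COLOR_BGR2GRAY),(3,3),0).astype(np.float32);out=[]
    for a in np.arange(lo,hi,.005):
        v=[]
        for r in np.linspace(.10,.195,20): # left side edge: top inside vs just outside-below
            i=proj(S,lid(r,.004,.119,a));e=proj(S,lid(r,.004,.129,a))
            v.append(cv2.getRectSubPix(g,(1,1),tuple(map(float,i)))[0,0]-cv2.getRectSubPix(g,(1,1),tuple(map(float,e)))[0,0])
        out.append((abs(np.mean(v)),round(float(a),3)))
    return sorted(out)[::-1][:4]
if __name__=="__main__":
    import sys
    for n in sys.argv[1:]: print(n,score(cv2.imread("pics/%s.png"%n),0,.6))
E
python3 ang2.py s2 s7 s9
python3 - <<'E'
import cv2,numpy as np
a=cv2.imread("pics/s7.png");b=cv2.imread("pics/s9.png");d=cv2.absdiff(a,b).max(2)
print("changed left lid",(d[150:250,175:240]>25).sum())
E
```

```text
s2 [(np.float32(51.17408), 0.01), (np.float32(50.824863), 0.005), (np.float32(50.595303), 0.015), (np.float32(49.438984), 0.0)]
s7 [(np.float32(43.09472), 0.175), (np.float32(42.371525), 0.18), (np.float32(41.961742), 0.17), (np.float32(40.55073), 0.185)]
s9 [(np.float32(36.600243), 0.275), (np.float32(36.130272), 0.28), (np.float32(35.43801), 0.27), (np.float32(34.206768), 0.285)]
changed left lid 590
```

The lid is at about 0.27 rad, up from 0.175, so it is past the catch. I'll keep lifting.

>>> apply_moves([
  {"travel":[-3.4,-0.8,-5],"roll":0,"jaw":0},
  {"travel":[-3.5,-0.8,-5],"roll":0,"jaw":0},
  {"travel":[-3.6,-0.8,-5],"roll":0,"jaw":0},
  {"travel":[-3.7,-0.8,-4.8],"roll":0,"jaw":0},
  {"travel":[0,0,0],"roll":0,"jaw":0},
])

```text
clock: 25.3
tool_pos: [0.5841, 0.0693, 0.1593]
orientation: [-171.7, 20.6, -175.2]
force: [-12.4, -9.7, 3.3]
opening: 0.0004
gripper_force: 7.2
```

```bash
python3 st.py; python3 -c "
from ang2 import *
print(score(ctrl.snapshot('scene')[:,:,::-1].copy(),.1,.7))"
```

```text
25.3 q [  31.66    7.31  -47.41   40.53  -26.09 -153.67] p [0.5841 0.0693 0.1593] [-171.7   20.6 -175.2] F [-12.4  -9.7   3.3]
z_t [ 0.3593 -0.1142 -0.9262] y_t [-0.0328  0.9903 -0.1349]
[(np.float32(33.704353), 0.695), (np.float32(32.99861), 0.69), (np.float32(32.360046), 0.685), (np.float32(31.435963), 0.68)]
```

>>> apply_moves([
  {"travel":[2,-5,0.3],"roll":0,"jaw":0},
  {"travel":[0.8,-10,1.1],"roll":0,"jaw":0},
  {"travel":[0.8,-10,1.1],"roll":0,"jaw":0},
  {"travel":[0.8,-10,1.1],"roll":0,"jaw":0},
  {"travel":[0.8,-10,1.1],"roll":0,"jaw":0},
  {"travel":[0,0,0],"roll":0,"jaw":0},
])

```text
clock: 25.95
tool_pos: [0.5857, 0.0269, 0.1608]
orientation: [-172.0, 21.0, -175.1]
force: [-2.1, -2.3, -3.0]
opening: 0.0006
gripper_force: 1.6
```

```bash
python3 st.py; python3 -c "
from ang2 import *
print(score(ctrl.snapshot('scene')[:,:,::-1].copy(),.25,.55))"; python3 arc.py .39 0 .44 .49 .54 .6 .66 .72 .78 .84 .9 .96 1.02 1.08 1.14 1.2 1.25 1.28
```

```text
25.95 q [  26.72    6.43  -48.23   40.19  -23.82 -148.72] p [0.5857 0.0269 0.1608] [-172.    21.  -175.1] F [-2.1 -2.3 -3. ]
z_t [ 0.365  -0.108  -0.9247] y_t [-0.0358  0.9909 -0.1299]
[(np.float32(25.175198), 0.4), (np.float32(24.474583), 0.395), (np.float32(24.358826), 0.405), (np.float32(22.033215), 0.41)]
0.44 world [3.5 0.1 9.5] tool [-6.7 -1.2 -7.5]
0.49 world [4.  0.2 9.3] tool [-7.1 -1.2 -7.2]
0.54 world [4.5 0.2 9.1] tool [-7.4 -1.2 -6.8]
0.6 world [ 6.   0.2 10.6] tool [-9.4 -1.4 -7.7]
0.66 world [ 6.6  0.3 10.3] tool [-9.8 -1.3 -7.1]
0.72 world [7.2 0.3 9.9] tool [-10.2  -1.3  -6.5]
0.78 world [7.8 0.3 9.4] tool [-10.6  -1.2  -5.9]
0.84 world [8.3 0.3 8.9] tool [-11.   -1.1  -5.2]
0.9 world [8.8 0.4 8.4] tool [-11.3  -1.1  -4.6]
0.96 world [9.3 0.4 7.9] tool [-11.5  -1.   -3.9]
1.02 world [9.8 0.4 7.3] tool [-11.7  -0.9  -3.2]
1.08 world [10.2  0.4  6.7] tool [-11.9  -0.8  -2.5]
1.14 world [10.6  0.4  6.1] tool [-12.   -0.7  -1.8]
1.2 world [10.9  0.4  5.4] tool [-12.1  -0.7  -1.1]
1.25 world [9.3 0.4 4. ] tool [-10.1  -0.5  -0.3]
1.28 world [5.7 0.2 2.2] tool [-6.1 -0.3  0. ]
```

>>> apply_moves([
  {"travel":[-8.2,-1.2,-7],"roll":0,"jaw":0},
  {"travel":[-7.5,-1.2,-7.2],"roll":0,"jaw":0},
  {"travel":[-7.4,-1.2,-6.8],"roll":0,"jaw":0},
  {"travel":[-9.4,-1.4,-7.7],"roll":0,"jaw":0},
  {"travel":[-9.8,-1.3,-7.1],"roll":0,"jaw":0},
  {"travel":[-10.2,-1.3,-6.5],"roll":0,"jaw":0},
  {"travel":[0,0,0],"roll":0,"jaw":0},
])

```text
clock: 26.7
tool_pos: [0.6208, 0.0295, 0.2213]
orientation: [-172.0, 21.1, -175.0]
force: [-0.7, -0.3, -0.8]
opening: 0.0006
gripper_force: 0.4
```

```bash
python3 st.py; python3 -c "
from ang2 import *
print(score(ctrl.snapshot('scene')[:,:,::-1].copy(),.5,.9))"
```

```text
26.7 q [  27.83    5.93  -36.68   28.34  -34.16 -136.13] p [0.6208 0.0295 0.2213] [-172.    21.1 -175. ] F [-0.7 -0.3 -0.8]
z_t [ 0.3671 -0.1076 -0.9239] y_t [-0.0362  0.9909 -0.1298]
[(np.float32(77.30266), 0.87), (np.float32(77.078606), 0.875), (np.float32(75.31155), 0.865), (np.float32(74.77954), 0.88)]
```

Run:
```python
from ang2 import *
f=ctrl.snapshot('scene')[:,:,::-1].copy();cv2.imwrite("pics/s10.png",f);T=cam("top");t=ctrl.snapshot("top")[:,:,::-1].copy();cv2.imwrite("pics/t10.png",t)
print(score(f,.3,.6)[:2],score(f,.6,.8)[:2],score(f,.8,1.3)[:2])
def fscore(C,img,lo,hi,ys):
    g=cv2.GaussianBlur(cv2.cvtColor(img,cv2.COLOR_BGR2GRAY),(3,3),0).astype(np.float32);out=[]
    for a in np.arange(lo,hi,.01):
        v=[]
        for y in ys:
            I=lambda r:cv2.getRectSubPix(g,(1,1),tuple(map(float,proj(C,lid(r,.004,y,a)))))[0,0]
            v.append(I(.198)-I(.213))
        out.append((abs(np.mean(v)),round(float(a),3)))
    return sorted(out)[::-1][:5]
print(fscore(S,f,.3,1.3,np.linspace(.08,.12,12)));print(fscore(T,t,.3,1.3,np.linspace(.08,.12,12)))
for a in(.7,.85):print(a,proj(S,lid(.205,.004,.124,a)),proj(T,lid(.205,.004,.124,a)))
v=cv2.resize(f[110:250,150:330],(720,560),interpolation=cv2.INTER_CUBIC);cv2.imwrite("pics/s10c.png",v)
```

```text
[(np.float32(5.0205836), 0.56), (np.float32(4.9189634), 0.565)] [(np.float32(45.42994), 0.74), (np.float32(44.8043), 0.735)] [(np.float32(76.53487), 0.87), (np.float32(76.38737), 0.875)]
[(np.float32(84.90935), 1.06), (np.float32(75.43775), 1.05), (np.float32(74.00347), 1.07), (np.float32(66.19129), 1.25), (np.float32(65.86349), 1.26)]
[(np.float32(28.170622), 0.65), (np.float32(27.654984), 0.66), (np.float32(26.370834), 0.72), (np.float32(25.610498), 0.64), (np.float32(24.434225), 0.73)]
0.7 [210.5645 184.6075] [176.0922 205.5095]
0.85 [204.8255 173.9576] [173.1068 193.3376]
```

>>> apply_moves([
  {"travel":[-10.8,-1.2,-5.9],"roll":0,"jaw":0},
  {"travel":[-11,-1.1,-5.2],"roll":0,"jaw":0},
  {"travel":[-11.3,-1.1,-4.6],"roll":0,"jaw":0},
  {"travel":[-11.5,-1,-3.9],"roll":0,"jaw":0},
  {"travel":[-11.7,-0.9,-3.2],"roll":0,"jaw":0},
])

```text
clock: 27.35
tool_pos: [0.6634, 0.0305, 0.2608]
orientation: [-172.0, 20.9, -175.0]
force: [-1.6, -0.1, -2.6]
opening: 0.0004
gripper_force: 1.3
```

>>> apply_moves([
  {"travel":[-8,-0.6,-1.7],"roll":0,"jaw":0},
  {"travel":[-8,-0.5,-1.3],"roll":0,"jaw":0},
  {"travel":[-8,-0.5,-0.9],"roll":0,"jaw":0},
  {"travel":[-8,-0.5,-0.7],"roll":0,"jaw":0},
])

```text
clock: 27.75
tool_pos: [0.6923, 0.0316, 0.2777]
orientation: [-172.0, 20.9, -175.0]
force: [-1.8, 0.5, -2.2]
opening: 0.0002
gripper_force: 1.3
```

>>> apply_moves([
  {"travel":[-5,-0.3,-0.3],"roll":0,"jaw":0},
  {"travel":[-4,-0.3,0],"roll":0,"jaw":0},
])

```text
clock: 27.95
tool_pos: [0.7008, 0.0318, 0.2815]
orientation: [-172.0, 21.0, -175.0]
force: [-2.8, 1.2, -1.6]
opening: 0.0003
gripper_force: 1.2
```

```bash
python3 st.py
python3 - <<'E'
from h import *
for a in(1.1,1.2,1.25):print(a,lid(.203,-.012,-.03,a))
E
```

```text
27.95 q [  25.12   10.85  -20.18   21.41  -43.89 -125.18] p [0.7008 0.0318 0.2815] [-172.   21. -175.] F [-2.8  1.2 -1.6]
z_t [ 0.3654 -0.1081 -0.9245] y_t [-0.0362  0.9908 -0.1302]
1.1 [0.6819 0.0285 0.2855]
1.2 [0.7    0.0292 0.2949]
1.25 [0.7093 0.0296 0.2989]
```

>>> apply_moves([
  {"travel":[-4,0,0.5],"roll":0,"jaw":0},
  {"travel":[-4,0,0.5],"roll":0,"jaw":0},
  {"travel":[0,0,0],"roll":0,"jaw":0},
])

```text
clock: 28.25
tool_pos: [0.7038, 0.0308, 0.2808]
orientation: [-171.9, 20.5, -175.2]
force: [-25.2, 3.9, 3.1]
opening: 0.0008
gripper_force: 10.7
```

>>> apply_moves([
  {"travel":[-3,0,1],"roll":0,"jaw":0},
  {"travel":[-3,0,1],"roll":0,"jaw":0},
  {"travel":[0,0,0],"roll":0,"jaw":0},
])

```text
clock: 28.55
tool_pos: [0.7052, 0.0294, 0.2786]
orientation: [-171.8, 19.9, -175.4]
force: [-47.9, 5.4, 9.6]
opening: 0.0002
gripper_force: 21.1
```

>>> apply_moves([
  {"travel":[6,0,-2],"roll":0,"jaw":0},
  {"travel":[8,0,-3],"roll":0,"jaw":0},
  {"travel":[14,0,-6],"roll":0,"jaw":0},
  {"travel":[25,0,-10],"roll":0,"jaw":0},
  {"travel":[35,-10,-14],"roll":0,"jaw":0},
  {"travel":[25,-35,-14],"roll":0,"jaw":0},
  {"travel":[10,-45,-10],"roll":0,"jaw":0},
  {"travel":[0,-48,-10],"roll":0,"jaw":0},
  {"travel":[0,-48,-10],"roll":0,"jaw":0},
  {"travel":[0,0,0],"roll":0,"jaw":0},
])

```text
clock: 29.55
tool_pos: [0.5789, -0.1575, 0.3415]
orientation: [-171.9, 21.4, -175.2]
force: [0.1, 0.5, 0.5]
opening: 0.0003
gripper_force: 0.0
```

```bash
python3 st.py
python3 - <<'E'
from h import *
S=cam("scene")
f=ctrl.snapshot('scene')[:,:,::-1];t=ctrl.snapshot("top")[:,:,::-1]
for a in(1.15,1.25):print(a,proj(S,lid(.205,.004,.124,a)),proj(S,lid(.205,.004,-.124,a)))
v=np.hstack([cv2.resize(f[90:330,120:400],(430,369)),cv2.resize(t[60:360,110:470],(370,308))[:,:,:] if 0 else cv2.copyMakeBorder(cv2.resize(t[60:360,110:470],(368,307)),0,62,0,0,cv2.BORDER_CONSTANT)])
cv2.imwrite("pics/fin.png",v)
E
```

```text
29.55 q [   9.04   -2.33  -23.85   12.9   -48.44 -102.65] p [ 0.5789 -0.1575  0.3415] [-171.9   21.4 -175.2] F [0.1 0.5 0.5]
z_t [ 0.3715 -0.11   -0.9219] y_t [-0.0315  0.9909 -0.131 ]
1.15 [191.9412 155.646 ] [264.2529 131.5016]
1.25 [187.4633 150.7303] [259.8525 127.3324]
```

View pics/fin.png

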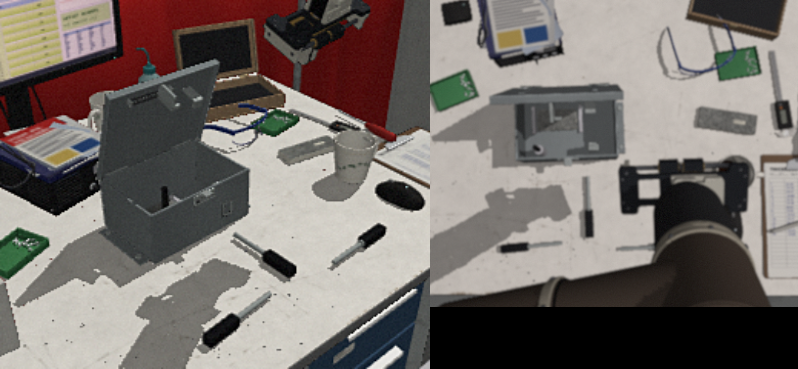

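The view shows the cover fully open, with its top-left corner at about (188,153). The bar lies flat and the sample, mouse and mug are undisturbed.

```bash
python3 -c "
from plant import ctrl
print(ctrl.close_job())"
```

```text
the job is handed in; nothing more can be done
None
```

The job is handed in at about 30 s on the clock, with no verdict returned: the bar released the latch and lies flat on the worktop, the cover stands open at its end stop, and the last picture shows the sample, mouse and mug undisturbed. To reach under the skirt I tilted the tool by pushing the arm past its reach in free air. That left joints 3 and 6 at their range limits (joint 3 read up to 71.712° against 71.71°), and at the end stop the fingers pressed the cover with about 48 N.

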